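# Line up the dome castings by height on the ware board

## Task

Line up the four dome-topped concrete castings in order of height on the ware board, one standing upright in the middle of each cork pad: the shortest on the pad next to the upright terracotta test tile, rising pad by pad to the tallest at the far end. Set each one down gently rather than dropping it, and do not knock any over.

Things in the scene. Friction and masses are not known exactly. Their poses are not given: they have to be found in the camera images.
- cast_1: the shortest of four loose round dome-topped concrete castings, 44 mm in diameter and 48 mm high (straight sides up to 34 mm, domed above), about 120 g, standing upright on the table; origin at the centre of its underside, z up its axis
- cast_2: the second shortest of four loose round dome-topped concrete castings, 44 mm in diameter and 64 mm high (straight sides up to 50 mm, domed above), about 170 g, standing upright on the table; origin at the centre of its underside, z up its axis
- cast_3: the second tallest of four loose round dome-topped concrete castings, 44 mm in diameter and 80 mm high (straight sides up to 66 mm, domed above), about 220 g, standing upright on the table; origin at the centre of its underside, z up its axis
- cast_4: the tallest of four loose round dome-topped concrete castings, 44 mm in diameter and 96 mm high (straight sides up to 82 mm, domed above), about 270 g, standing upright on the table; origin at the centre of its underside, z up its axis
- pad_a: fixed round cork pad, 64 mm in diameter, 4 mm thick, one end of the row, on a flat plywood ware board (100 x 480 x 12 mm, fixed); the four pads stand in a row a, b, c, d along the board, 65 to 97 mm apart between centres, not evenly, and up to 10 mm off the line; origin at the centre of its underside (the pad's top is 4 mm above, 16 mm above the table)
- pad_b: fixed round cork pad, 64 mm in diameter, 4 mm thick, next to pad_a, on a flat plywood ware board (100 x 480 x 12 mm, fixed); the four pads stand in a row a, b, c, d along the board, 65 to 97 mm apart between centres, not evenly, and up to 10 mm off the line; origin at the centre of its underside (the pad's top is 4 mm above, 16 mm above the table)
- pad_c: fixed round cork pad, 64 mm in diameter, 4 mm thick, next to pad_d, on a flat plywood ware board (100 x 480 x 12 mm, fixed); the four pads stand in a row a, b, c, d along the board, 65 to 97 mm apart between centres, not evenly, and up to 10 mm off the line; origin at the centre of its underside (the pad's top is 4 mm above, 16 mm above the table)
- pad_d: fixed round cork pad, 64 mm in diameter, 4 mm thick, the other end of the row, on a flat plywood ware board (100 x 480 x 12 mm, fixed); the four pads stand in a row a, b, c, d along the board, 65 to 97 mm apart between centres, not evenly, and up to 10 mm off the line; origin at the centre of its underside (the pad's top is 4 mm above, 16 mm above the table)
- tile: fixed upright terracotta test tile (inverted T: foot 50 x 30 x 6 mm, upright plate 50 mm wide, 7 mm thick, top 60 mm above the board) standing on the ware board beyond one end of the row of pads, about 85 mm past the last pad; it may be at pad_a's or at pad_d's end (a low dark wooden block, 12 mm high, lies at the other end); origin at the centre of its underside
Mind the look-alikes: they are no part of the job. Leave any pink look-alike of the cast_2 alone.

How it is judged:
By the outcome, as a careful person would: the job done as asked, in the order asked, and still so for the second after the job is handed in, with the robot touching nothing.
It also fails if it takes over 99 s, if anything falls off the work surface, if the arm or the gripper's body presses on something with over 40 N, if the wrist force passes 120 N, or if a joint passes its speed limit or range.

## Robot

A 6-joint arm with a two-finger parallel gripper is mounted at the origin on the work surface. World frame = base frame: x ahead of the robot, y to its left, z up, the work surface at z = 0. Lengths are in mm, angles in rad, forces in N, time in s.
With the tool pointing down it reaches from about 325 to 750 mm from the base axis. Payload 7.6 kg.
Tool frame: the origin (TCP) lies between the finger pads; the fingertips stand 11 mm ahead of it and the grasp point (between the pads) lies 8 mm behind it; z points along the fingers, y is the direction in which the jaws open and shut (so a half turn about z gives the same grasp; the last joint's range is limited). The gripper opens to 85 mm and grips with 20 to 120 N. Pads are 22 mm wide; open, the fingers measure 114 mm over their backs; the gripper's body (76 mm by 85 mm) begins 54 mm behind the grasp point. The pads swing forward as they close: fully open they stand 13 mm farther back than shut.
Start: joints at [1.037, 0.052, 1.401, -0, 1.689, -0.07], TCP at [234.847, 469.568, 212.423] pointing down, gripper open.
Joint ranges: [-2.9, 2.9], [-0.91, 2.17], [0.12, 2.37], [-1.06, 4.2], [0.26, 2.73], [-2.93, 2.93]. Speed limits (rad/s): [2.57, 2.57, 3.01, 3.14, 3.14, 3.14].

## Interface

Orientations are given as a unit quaternion [x, y, z, w].
In Python, from cell import env gives the robot as it stands.
- The arm moves only by the shell command python3 -m handwheel 'ROWS'. ROWS is a JSON object of lists of equal length, an entry for each row: "hand": the opening, from 0 (shut) to 1 (fully open); "translation": the shift along the tool's x, y, z in cm, a list of three; "roll": the turn about the tool's z in degrees. A call has exactly 8 rows; each row is the pose to reach, as a shift and turn from the pose measured when the call began, along the tool's axes at that moment; what a row does not reach only later rows make up. A row lasts 1/12 s, in which the tool goes at most 41.7 mm and 7.16 degrees, less where a joint would pass 70% of its speed; a pose out of reach is approached as far as the arm can. A call with a gripper value outside its range is refused whole. The fingers move at their own pace and stop on an object; the grip force is fixed at half the most. Time passes only in rows, so rows that repeat a pose let the fingers close, or fill a call up. It gives the time, the measured TCP pose, the force and the opening at its end, in the units of the state.
- env.get_state(): the state, without advancing time (a new reading comes with each control period).
- env.grab_frame(name): name is "side" or "top"; returns a dict with "pixels" (384x512x3 uint8, blue, green, red), "fov_y" (degrees; the focal length in pixels is half the picture's height over the tangent of half this angle, whatever the lens; pixels are square), "cx", "cy" (the principal point, pixels), "R" (3x3) and "t" (3): a world point X has camera coordinates R X + t. Camera axes: x right, y down, z forward; pixel columns grow to the right and rows downward; lengths in mm; the calibration is good to about 2 mm. A picture is of the moment at which its call begins. There is no depth.
- env.close_job(): hands the job in, once; it reports no verdict.
The state is a dict: "time": time; "qpos": joint angles; "joint_velocities": joint speeds; "joint_torque": joint torques, N m; "position": TCP position; "ee_rot": TCP orientation; "wrist_force": force on the tool from outside, world axes, zero at the start; "torque": the same for the moment, N m; "gripper_width": finger opening in mm.
Only numpy, scipy, OpenCV 4.12 (cv2) and the standard library are available. Lean on these libraries where they do the work, as an engineer would, in place of code of your own. Each camera call takes 0.05 s, during which the arm holds its last target. There are 200 camera calls.

## Working session

There is one attempt and no reset: what is moved stays moved. The work goes in short steps, Python scripts to look and compute and a shell command to move; the robot and the scene stay as the last step left them, time stands still between calls to the robot, and variables do not carry over. Pictures are saved under pics/ and viewed, and the job is handed in when it is done.

```bash
ls; mkdir -p pics; python3 - <<'E'
from cell import env
import cv2
for n in("top","side"):
    f=env.grab_frame(n); cv2.imwrite(f"pics/{n}0.png",f["pixels"]); print(n,f["fov_y"],f["cx"],f["cy"],f["R"],f["t"],[k for k in f])
print(env.get_state())
E
```

```text
pics
top 48.59024114899921 259.1101765158578 196.76693572401675 [[ 0.01383419 -0.99988424 -0.00633466]
 [-0.99780989 -0.01339511 -0.06477649]
 [ 0.06468414  0.00721692 -0.99787969]] [  -9.06739485  528.29209365 1108.64344696] ['pixels', 'fov_y', 'cx', 'cy', 'R', 't']
side 46.174288570354435 260.77516624111274 183.28599923151708 [[ 0.92547788 -0.37851736 -0.0146732 ]
 [-0.25015689 -0.58163018 -0.77403351]
 [ 0.28445074  0.72002149 -0.63297459]] [-491.14516867  196.70358874  954.5150734 ] ['pixels', 'fov_y', 'cx', 'cy', 'R', 't']
{'time': 0.1, 'qpos': array([ 1.03667584e+00,  5.27805584e-02,  1.40160980e+00,  2.47472371e-05,
        1.68861147e+00, -7.03101252e-02]), 'joint_velocities': array([ 0.00240964, -0.00192819, -0.00323638,  0.00018314, -0.00030113,
        0.00118298]), 'joint_torque': array([ 1.48088562e-03, -3.82582319e+01, -3.60985100e+01, -1.99953590e-06,
        4.80273186e-03, -5.65433720e-05]), 'position': array([234.6915698 , 469.29426982, 211.65988378]), 'ee_rot': array([ 2.29830654e-01,  9.73230381e-01, -6.68999847e-04, -2.21443114e-04]), 'wrist_force': array([-0.25380857, -0.78719573,  0.03103656]), 'torque': array([-0.01409774,  0.02819094,  0.0086103 ]), 'gripper_width': 85.61116448474125}
```

View pics/top0.png

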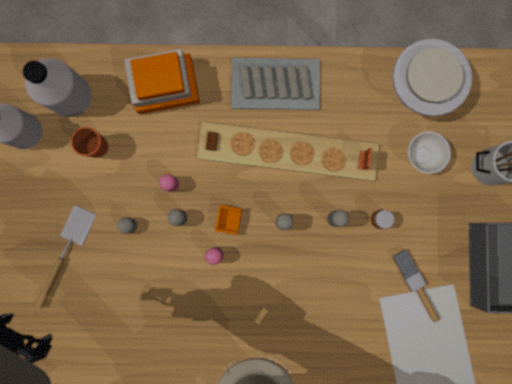

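View pics/side0.png

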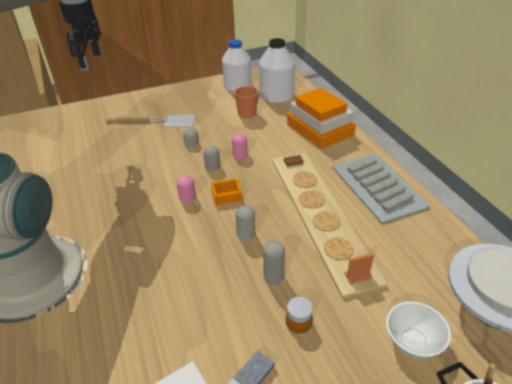

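The top view shows the tile at (366,158) and the dark block at (212,141). The pads run from (334,159), next to the tile, through (302,153) and (271,150) to (243,144).

- **Grey candidates, top view:** (127,226), (177,217), (285,222), (339,218). In the side view they are (191,138), (211,158), (245,222), (274,262).
- **Look-alikes to leave alone:** pink at (169,183) and (214,256) top, which are (239,146) and (186,189) side. Also the amber/white jar at (383,219) top.

Next I'll measure from both views.

```bash
cat > h.py <<'E'
from cell import env
import cv2, numpy as np
def K(f): return 192/np.tan(np.radians(f["fov_y"])/2)
def ray(f,p):
    d=f["R"].T@np.array([(p[0]-f["cx"])/K(f),(p[1]-f["cy"])/K(f),1]); return -f["R"].T@f["t"], d/np.linalg.norm(d)
def plane(f,p,z):
    c,d=ray(f,p); return c+d*(z-c[2])/d[2]
def proj(f,X):
    v=f["R"]@np.array(X,float)+f["t"]; return v[:2]/v[2]*K(f)+[f["cx"],f["cy"]]
def tri(f,p,g,q):
    a,d=ray(f,p); b,e=ray(g,q); s=np.linalg.lstsq(np.c_[d,-e],b-a,rcond=None)[0]
    A,B=a+d*s[0],b+e*s[1]; return (A+B)/2,np.linalg.norm(A-B)
def blob(mask,p):
    n,l,s,c=cv2.connectedComponentsWithStats(mask)
    k=1+np.argmin(np.linalg.norm(c[1:]-p,axis=1)+1e3*(s[1:,4]<40)); return l==k,c[k],s[k]
def grey(im):
    h=cv2.cvtColor(im,cv2.COLOR_BGR2HSV); return cv2.morphologyEx(((h[...,1]<75)&(h[...,2]<190)).astype('u1'),cv2.MORPH_OPEN,np.ones((3,3),'u1'))
def pads(im):
    b,g,r=[im[...,i].astype(int) for i in range(3)]
    return r,g,b
def cast(T,S,pt,ps):
    mt,ct,st=blob(grey(T["pixels"]),pt); ms,cs,ss=blob(grey(S["pixels"]),ps)
    y,x=np.nonzero(ms); lo=np.array([x[y>=y.max()-0].mean(),y.max()+.5]); hi=np.array([x[y<=y.min()].mean(),y.min()-.5])
    e=plane(S,lo,0); c=ray(S,lo)[0]; u=(e-c)[:2]; u/=np.linalg.norm(u); B=e[:2]+22*u
    o,d=ray(S,hi); t=((B-o[:2])@u)/(d[:2]@u); h=(o+d*t)[2]
    C=plane(T,ct,h/2)[:2]; m,g=tri(T,ct,S,cs)
    return B,h,C,m,g,st,ss
E
python3 - <<'E'
from h import *
T=env.grab_frame("top");S=env.grab_frame("side")
for a,b in [((127,226),(191,138)),((177,217),(211,158)),((285,222),(245,222)),((339,218),(274,262))]:
    B,h,C,m,g,st,ss=cast(T,S,a,b); print("side base",B.round(1),"h %.1f"%h,"top C",C.round(1),"tri",m.round(1),"gap %.1f"%g,st,ss)
for p in [(334,159),(302,153),(271,150),(243,144)]:
    print(T["pixels"][p[1],p[0]],T["pixels"][p[1]-14,p[0]], end=' ')
a=T["pixels"][115:185,190:390]; b=S["pixels"][145:300,265:390]
a=cv2.resize(a,None,fx=4,fy=4,interpolation=2)
cv2.imwrite("pics/boardT.png",a); cv2.imwrite("pics/boardS.png",cv2.resize(b,None,fx=3.8,fy=3.8,interpolation=2))
cv2.imwrite("pics/casts.png",cv2.resize(S["pixels"][120:300,170:330],None,fx=3.3,fy=3.3,interpolation=2))
E
```

```text
side base [448.3 354.2] h 51.0 top C [448.8 344.8] tri [449.3 345.   24.3] gap 1.1 [118 218  18  15 227] [183 128  15  19 246]
side base [471.4 219.1] h 70.1 top C [471.5 211.6] tri [472.3 212.2  31.1] gap 1.7 [168 210  18  15 232] [204 145  16  26 351]
side base [466.1 -62.3] h 90.3 top C [464.1 -67.2] tri [464.9 -67.7  40.5] gap 1.5 [276 214  17  16 216] [236 205  19  36 607]
side base [ 477.2 -201.6] h 107.5 top C [ 473.9 -204.2] tri [ 474.6 -205.2   49.5] gap 1.4 [328 211  21  16 269] [263 241  22  44 835]
[ 70 114 159] [ 91 138 160] [ 68 118 161] [ 91 134 160] [ 73 118 162] [ 94 141 167] [ 73 120 165] [ 95 142 167]
```

View pics/boardT.png

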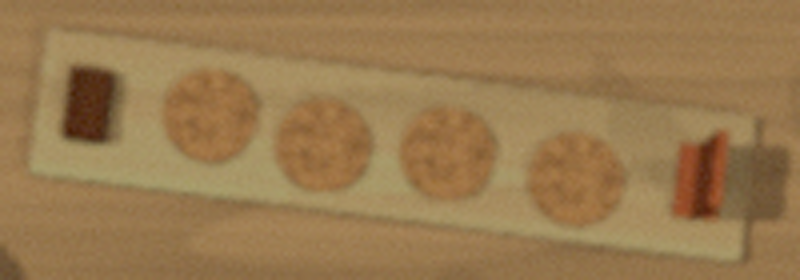

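View pics/casts.png

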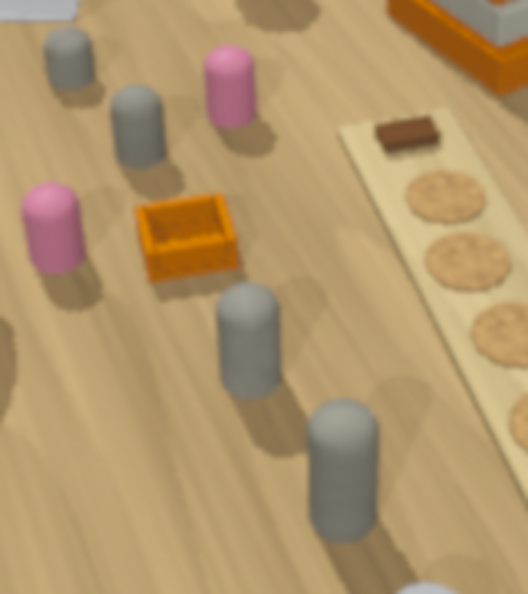

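The triangulated centroid heights of 24.3, 31.1, 40.5 and 49.5 mm double to about 49, 62, 81 and 99. The crop agrees, so top-view left to right is cast_1, cast_2, cast_3, cast_4, all grey. The pink ones are excluded. Pads next.

```bash
cat >> h.py <<'E'
def go(x,y,z,ax=None):
    """shift (cm) along tool axes and roll (deg) to bring TCP to x,y,z with jaw axis at world angle ax"""
    from scipy.spatial.transform import Rotation as Ro
    s=env.get_state(); M=Ro.from_quat(s["ee_rot"]).as_matrix(); d=M.T@(np.array([x,y,z])-s["position"])/10
    a=np.degrees(np.arctan2(M[1,1],M[0,1])); r=0 if ax is None else (a-ax+90)%180-90
    print("t%.2f pos"%s["time"],s["position"].round(1),"jaw %.1f"%a,"w %.1f"%s["gripper_width"],"F",s["wrist_force"].round(1),"q",s["qpos"].round(2),"-> shift",d.round(2),"roll %.1f"%r)
E
python3 - <<'E'
from h import *
T=env.grab_frame("top");S=env.grab_frame("side")
def pm(im):
    h=cv2.cvtColor(cv2.GaussianBlur(im,(3,3),0),cv2.COLOR_BGR2HSV); return ((h[...,1]>126)&(h[...,2]>110)&(h[...,0]<19)).astype('u1')
P=[]
vis=[T["pixels"].copy(),S["pixels"].copy()]
for p,q in [((334,159),(340,248)),((302,153),(326,221)),((271,150),(312,199)),((243,144),(305,180))]:
    R=[]
    for f,c,v in((T,p,0),(S,q,1)):
        m=pm(f["pixels"]); w=np.zeros_like(m); cv2.circle(w,c,17,1,-1); m=cv2.morphologyEx(m*w,cv2.MORPH_OPEN,np.ones((3,3),'u1'))
        cs=max(cv2.findContours(m,0,1)[0],key=cv2.contourArea); e=cv2.fitEllipse(cv2.convexHull(cs)); R.append(e[0]); cv2.ellipse(vis[v],e,(255,0,0),1); s=e[1]
        print(np.round(e[0],1),np.round(e[1],1),end=' ')
    m,g=tri(T,R[0],S,R[1]); P.append(plane(T,R[0],16)); print("top@16",P[-1].round(1),"side@16",plane(S,R[1],16).round(1),"tri",m.round(1),"gap %.1f"%g)
P=np.array(P); print(np.linalg.norm(np.diff(P,axis=0),axis=1), np.degrees(np.arctan2(*(P[0]-P[3])[1::-1])))
cv2.imwrite("pics/pads.png",np.hstack([cv2.resize(vis[0][115:185,220:360],None,fx=3,fy=3),cv2.resize(vis[1][160:270,275:375],None,fx=3,fy=3)[:210]]))
go(449,345,150,0)
E
```

```text
[333.5 159.3] [23.  23.8] Traceback (most recent call last):
  File "<stdin>", line 11, in <module>
ValueError: max() iterable argument is empty
```

```bash
cat > p.py <<'E'
from h import *
T=env.grab_frame("top");S=env.grab_frame("side")
P=[]
vis=[T["pixels"].copy(),S["pixels"].copy()]
for p,q in [((334,159),(340,248)),((302,153),(326,221)),((271,150),(312,199)),((243,144),(305,180))]:
    R=[]
    for f,c,v in((T,p,0),(S,q,1)):
        a=cv2.cvtColor(cv2.GaussianBlur(f["pixels"],(3,3),0),cv2.COLOR_BGR2LAB)[...,1]
        w=np.zeros(a.shape,'u1'); cv2.ellipse(w,(c,((34,34) if v==0 else (38,30)),0),1,-1)
        th,_=cv2.threshold(a[w>0].reshape(-1,1),0,255,cv2.THRESH_OTSU); m=cv2.morphologyEx((a>th).astype('u1')*w,cv2.MORPH_OPEN,np.ones((3,3),'u1'))
        cs=max(cv2.findContours(m,0,1)[0],key=cv2.contourArea); e=cv2.fitEllipse(cv2.convexHull(cs)); R.append(e[0]); cv2.ellipse(vis[v],e,(255,0,0),1)
        print(np.round(e[0],1),np.round(e[1],1),end=' ')
    m,g=tri(T,R[0],S,R[1]); P.append(plane(T,R[0],16)); print("top@16",P[-1].round(1),"side@16",plane(S,R[1],16).round(1),"tri",m.round(1),"gap %.1f"%g)
P=np.array(P); print(np.linalg.norm(np.diff(P,axis=0),axis=1), np.degrees(np.arctan2(*(P[0]-P[3])[1::-1])))
cv2.imwrite("pics/pads.png",np.hstack([cv2.resize(vis[0][115:185,220:360],None,fx=3,fy=3),cv2.resize(vis[1][190:260,295:375],None,fx=3,fy=3)]))
go(449,345,150,0)
E
python3 p.py
```

```text
[333.4 159.2] [22.6 23.6] [339.9 249.3] [21.7 31.9] top@16 [ 631.2 -198.1   16. ] side@16 [ 633.8 -202.5   16. ] tri [ 633.6 -199.5   12.7] gap 4.1
[301.4 152.9] [23.5 23.7] [326.1 220.9] [19.2 26.9] top@16 [ 647.1 -113.    16. ] side@16 [ 649.1 -112.7   16. ] tri [ 647.7 -113.2   16.8] gap 1.7
[270.3 150.7] [22.8 23.4] [311.2 198.7] [17.3 25.1] top@16 [651.9 -30.1  16. ] side@16 [653.2 -29.4  16. ] tri [652.2 -30.2  17. ] gap 0.9
[242.2 143.1] [22.5 23.5] [304.6 179.2] [15.8 23.5] top@16 [671.6  45.4  16. ] side@16 [672.5  45.9  16. ] tri [671.8  45.2  16.6] gap 0.7
[86.59909486 83.04042628 77.99412838] -99.42145953890429
t0.40 pos [234.8 469.5 212.3] jaw 63.4 w 85.7 F [-0.  -0.3  0.2] q [ 1.04  0.05  1.4   0.    1.69 -0.07] -> shift [-24.73  -1.56   6.23] roll 63.4
```

View pics/pads.png

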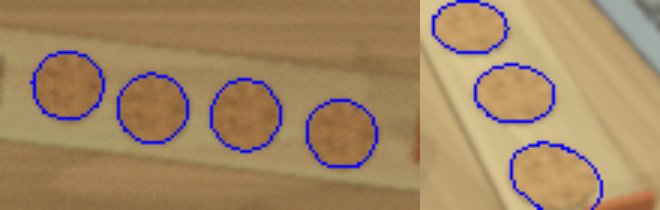

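The pads triangulate to z≈16.8, against 16 in the text. Centres are d(632,-198), c(648,-113), b(652.5,-30) and a(672,45.5). The tile side is at d, whose side-view fit is contaminated by the tile, so I trust the top view there. Moving over cast_1.

```bash
python3 -m handwheel '{"hand":[1,1,1,1,1,1,1,1],"translation":[[-3.1,-0.2,0.8],[-6.2,-0.4,1.6],[-9.3,-0.6,2.3],[-12.4,-0.8,3.1],[-15.5,-1,3.9],[-18.5,-1.2,4.7],[-21.6,-1.4,5.5],[-24.7,-1.56,6.2]],"roll":[7,14,21,28,35,42,49,56]}'; python3 -c "
from h import *
go(449,345,110,0)"
```

```text
time: 1.07
position: [449.8, 344.0, 149.8]
ee_rot: [0.662, 0.749, -0.0, -0.0]
wrist_force: [-0.4, 1.1, -0.4]
gripper_width: 85.5
t1.07 pos [449.8 344.  149.8] jaw 7.1 w 85.5 F [-0.4  1.1 -0.4] q [ 0.59  0.2   1.37 -0.    1.58  0.46] -> shift [ 0.11 -0.07  3.98] roll 7.1
```

```bash
python3 -m handwheel '{"hand":[1,1,1,1,1,1,1,1],"translation":[[0,0,1],[0,0,2],[0,0,3],[0.05,0,4],[0.1,-0.05,5],[0.1,-0.05,6],[0.1,-0.05,6.5],[0.1,-0.05,6.5]],"roll":[2,4,6,7,7,7,7,7]}'; python3 -c "
from h import *
go(449,345,18,0)
for n,(a,b) in dict(side=(90,130),top=(180,80)).items():
    f=env.grab_frame(n); cv2.imwrite('pics/'+n+'1.png',cv2.resize(f['pixels'][a:a+100,b:b+130],None,fx=4,fy=4,interpolation=2))"
```

```text
time: 1.73
position: [448.4, 344.6, 83.1]
ee_rot: [0.706, 0.708, -0.001, -0.0]
wrist_force: [-0.3, 0.0, -1.2]
gripper_width: 85.8
t1.73 pos [448.4 344.6  83.1] jaw 0.1 w 85.8 F [-0.3  0.  -1.2] q [ 0.59  0.25  1.45 -0.    1.45  0.59] -> shift [0.05 0.08 6.51] roll 0.1
```

View pics/side1.png

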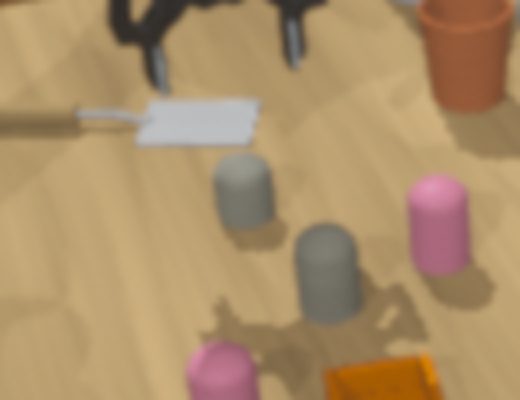

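View pics/top1.png

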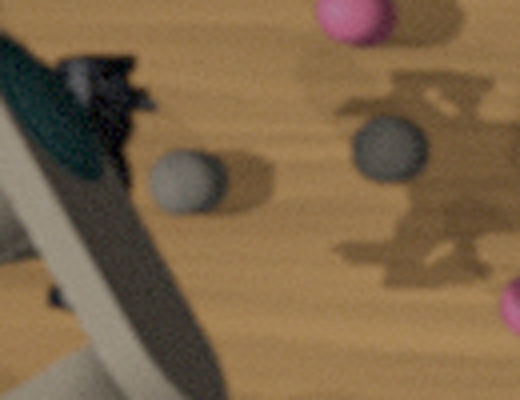

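The crops show cast_1 at about (245,190) in the side crop and the fingertips at (155,85) and (293,65). I'll check that the offset is only the height parallax.

```bash
python3 -c "
from h import *
S=env.grab_frame('side');T=env.grab_frame('top')
for dx in(-43,0,43): print(((proj(S,[448+dx,344.6,74])-[130,90])*4).round(), ((proj(T,[448+dx,344.6,74])-[80,180])*4).round())
print(((proj(S,[449,345,24])-[130,90])*4).round())
for a,b in [((127,226),(191,138)),((177,217),(211,158))]: print([np.round(v,1) for v in cast(T,S,a,b)])
"
```

```text
[172. 143.] [159. 251.]
[231. 130.] [161. 182.]
[289. 117.] [164. 113.]
[240. 188.]
[array([448.3, 354.2]), np.float64(51.0), array([448.7, 345. ]), array([449.3, 345.3,  24.1]), np.float64(1.3), array([118, 218,  18,  15, 231], dtype=int32), array([183, 128,  15,  19, 246], dtype=int32)]
[array([471.4, 219.1]), np.float64(66.9), array([471.5, 210.6]), array([472.2, 210.9,  30.9]), np.float64(1.5), array([169, 210,  18,  15, 221], dtype=int32), array([204, 146,  16,  25, 346], dtype=int32)]
```

```bash
python3 -c "
from h import *
S=env.grab_frame('side');T=env.grab_frame('top'); go(449,345,18,0)
o=[]
for f,(a,b) in((S,(70,130)),(T,(170,70))):
    v=cv2.resize(f['pixels'][a:a+90,b:b+90],None,fx=4.4,fy=4.4,interpolation=2)
    for z,c in((72,(0,0,255)),(85,(0,255,255)),(0,(255,0,0))):
      for dx in(-43,0,43):
        p=(proj(f,[448+dx,344.6,z])-[b,a]+.5)*4.4; cv2.circle(v,tuple(int(i) for i in p),3,c,-1)
    o.append(v)
cv2.imwrite('pics/chk.png',np.hstack(o))"
```

```text
t2.03 pos [449.5 345.2  85.5] jaw 0.1 w 85.3 F [-0.5 -0.2 -0.6] q [ 0.59  0.24  1.45 -0.    1.45  0.59] -> shift [-0.02 -0.06  6.75] roll 0.1
```

View pics/chk.png

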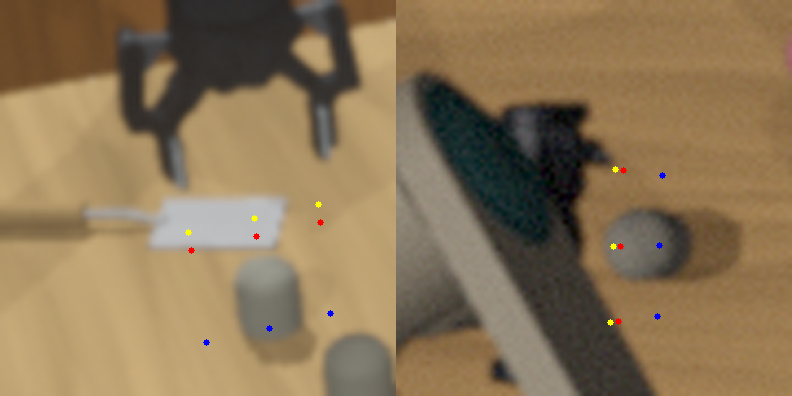

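```bash
python3 -c "
from h import *
S=env.grab_frame('side');T=env.grab_frame('top')
print(tri(S,(325/4.4+130-.5,158/4.4+70-.5),T,(212/4.4+70-.5,160/4.4+170-.5)))
for z in(85,100,110,120):print(z,plane(S,(183/4.4+129.5,187/4.4+69.5),z),plane(S,(203.4,105.4),z),plane(T,(117.7,205.9),z))
"
```

```text
(array([495.81021636, 336.23188722, 122.66040513]), np.float64(1.489278877477682))
85 [415.15196319 402.62973819  85.        ] [512.51042444 401.77750041  85.        ] [496.46752804 349.21040376  85.        ]
100 [411.0213208  376.40248223 100.        ] [506.18118833 375.56949007 100.        ] [495.88599764 344.1054853  100.        ]
110 [408.26755921 358.91764492 110.        ] [501.96169759 358.09748319 110.        ] [495.4983107  340.70220633 110.        ]
120 [405.51379761 341.43280761 120.        ] [497.74220685 340.6254763  120.        ] [495.11062377 337.29892735 120.        ]
```

Triangulation puts the open fingertip at z≈115–120, about 30 mm higher than I computed. I'll descend partway, straddling the casting, and compare again.

```bash
python3 -m handwheel '{"hand":[1,1,1,1,1,1,1,1],"translation":[[0,0,0.7],[0,0,1.4],[0,0,2.1],[0,0,2.8],[0,0,3.5],[0,0,3.5],[0,0,3.5],[0,0,3.5]],"roll":[0,0,0,0,0,0,0,0]}'; python3 -c "
from h import *
S=env.grab_frame('side');T=env.grab_frame('top'); go(449,345,18,0)
o=[]
for f,(a,b) in((S,(70,130)),(T,(170,70))):
    o.append(cv2.resize(f['pixels'][a:a+90,b:b+90],None,fx=4.4,fy=4.4,interpolation=2))
cv2.imwrite('pics/chk2.png',np.hstack(o))"
```

```text
time: 2.8
position: [449.6, 345.2, 50.5]
ee_rot: [0.707, 0.708, 0.0, 0.0]
wrist_force: [-1.1, -0.1, -0.8]
gripper_width: 85.7
t2.90 pos [449.7 345.3  50.8] jaw 0.1 w 85.5 F [-0.5  0.5  1.2] q [ 0.59  0.28  1.48 -0.    1.38  0.59] -> shift [-0.03 -0.08  3.28] roll 0.1
```

View pics/chk2.png

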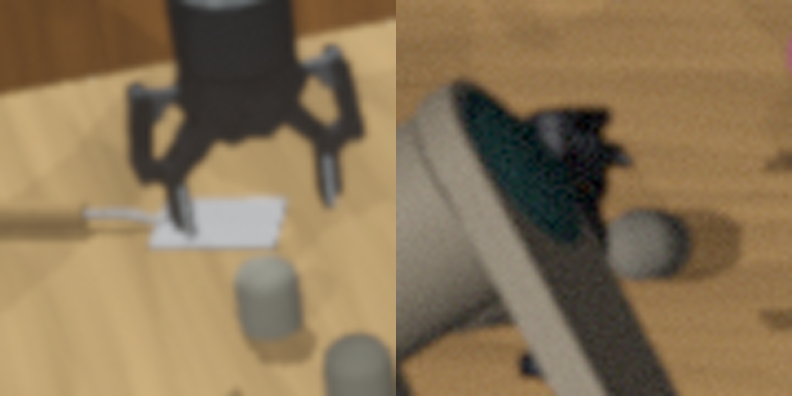

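```bash
python3 -m handwheel '{"hand":[1,1,1,1,1,1,1,1],"translation":[[0,0,0.5],[0,0,1.0],[0,0,1.5],[0,0,2.0],[0,0,2.5],[0,0,3.0],[0,0,3.0],[0,0,3.0]],"roll":[0,0,0,0,0,0,0,0]}'; cat > look.py <<'E'
from h import *
import sys
n,a,b,c,d=sys.argv[1],*map(int,sys.argv[2:6]); w=int(sys.argv[6]) if len(sys.argv)>6 else 90
S=env.grab_frame('side');T=env.grab_frame('top'); go(449,345,18,0)
cv2.imwrite(f'pics/{n}.png',np.hstack([cv2.resize(f['pixels'][p:p+w,q:q+w],(396,396),interpolation=2) for f,p,q in((S,a,b),(T,c,d))]))
E
python3 look.py chk3 70 130 170 70
```

```text
time: 3.57
position: [449.6, 345.2, 20.4]
ee_rot: [0.707, 0.708, 0.0, 0.0]
wrist_force: [0.7, 0.1, 0.8]
gripper_width: 85.9
t3.67 pos [449.9 345.4  21.1] jaw 0.1 w 85.1 F [ 0.7 -1.1  0.2] q [ 0.59  0.31  1.5  -0.    1.33  0.59] -> shift [-0.04 -0.09  0.31] roll 0.1
```

View pics/chk3.png

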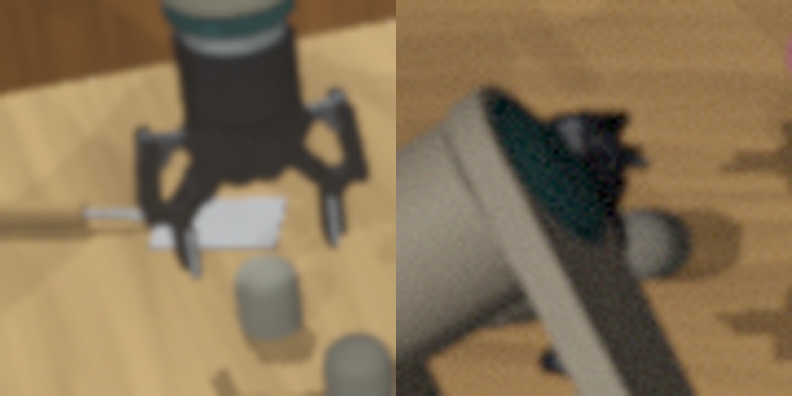

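The fingers look to be about 30 mm above the height computed from the stated TCP, and their shadows agree. I'll half-close to see how far the tips swing forward before going lower.

```bash
python3 -m handwheel '{"hand":[0.62,0.62,0.62,0.62,0.62,0.62,0.62,0.62],"translation":[[0,0,0],[0,0,0],[0,0,0],[0,0,0],[0,0,0],[0,0,0],[0,0,0],[0,0,0]],"roll":[0,0,0,0,0,0,0,0]}'; python3 look.py chk4 70 130 170 70
```

```text
time: 4.33
position: [449.9, 345.4, 21.0]
ee_rot: [0.707, 0.708, 0.001, 0.0]
wrist_force: [-0.5, -0.7, -0.5]
gripper_width: 52.9
t4.43 pos [449.9 345.4  21.1] jaw 0.1 w 52.9 F [-0.1  0.1 -0.1] q [ 0.59  0.31  1.5  -0.    1.33  0.59] -> shift [-0.04 -0.09  0.31] roll 0.1
```

View pics/chk4.png

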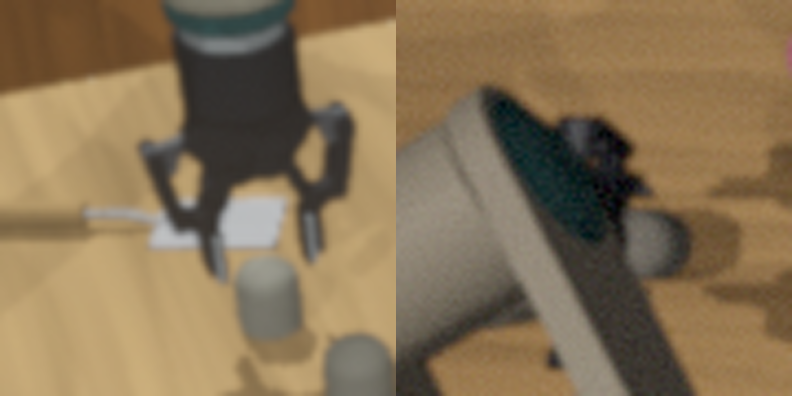

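```bash
python3 -m handwheel '{"hand":[1,1,1,1,1,1,1,1],"translation":[[0,0,0],[0,0,0],[0,0,0.3],[0,0,0.6],[0,0,0.9],[0,0,1.2],[0,0,1.5],[0,0,1.5]],"roll":[0,0,0,0,0,0,0,0]}'; python3 look.py chk5 70 130 170 70
```

```text
time: 5.1
position: [449.5, 345.1, 5.0]
ee_rot: [0.707, 0.708, 0.0, 0.0]
wrist_force: [1.0, 0.8, -1.3]
gripper_width: 85.4
t5.20 pos [449.9 345.4   5.8] jaw 0.1 w 85.4 F [-0.3 -0.4  0. ] q [ 0.59  0.33  1.51 -0.    1.3   0.59] -> shift [-0.04 -0.08 -1.22] roll 0.1
```

View pics/chk5.png

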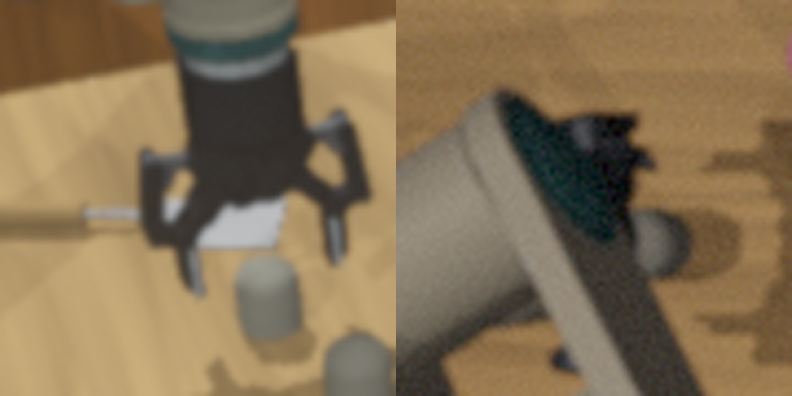

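The fingers are still about 35 mm above the table with reported z=5, and there is no contact. So the reported z reads low by about 30 mm. I'll go on in small steps, watching the force.

```bash
python3 -m handwheel '{"hand":[1,1,1,1,1,1,1,1],"translation":[[0,0,0.25],[0,0,0.5],[0,0,0.75],[0,0,1.0],[0,0,1.25],[0,0,1.5],[0,0,1.75],[0,0,1.75]],"roll":[0,0,0,0,0,0,0,0]}'; python3 look.py chk6 70 130 170 70
```

```text
time: 5.87
position: [449.5, 345.2, -12.4]
ee_rot: [0.707, 0.708, 0.0, 0.0]
wrist_force: [0.4, 0.0, -0.2]
gripper_width: 85.7
t5.97 pos [449.8 345.4 -11.8] jaw 0.1 w 85.7 F [-0.1 -0.2 -0.2] q [ 0.59  0.36  1.52 -0.    1.27  0.59] -> shift [-0.03 -0.08 -2.98] roll 0.1
```

View pics/chk6.png

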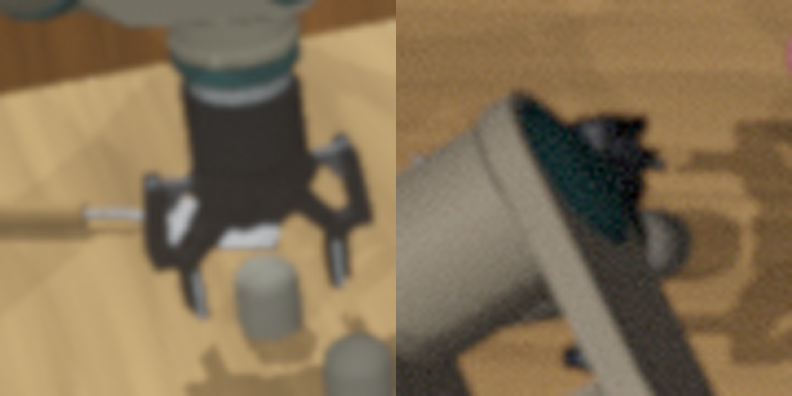

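The tips at (203,315) and (338,283) in the crop now straddle cast_1 at mid-height, about z≈23. I'll go 8 mm lower and close.

```bash
python3 -m handwheel '{"hand":[1,1,1,1,0.4,0.4,0.4,0.4],"translation":[[0,0,0.2],[0,0,0.5],[0,0,0.8],[0,0,0.8],[0,0,0.8],[0,0,0.8],[0,0,0.8],[0,0,0.8]],"roll":[0,0,0,0,0,0,0,0]}';  python3 -m handwheel '{"hand":[0.3,0.3,0.3,0.3,0.3,0.3,0.3,0.3],"translation":[[0,0,0],[0,0,0],[0,0,0],[0,0,0],[0,0,0],[0,0,0],[0,0,0],[0,0,0]],"roll":[0,0,0,0,0,0,0,0]}'; python3 look.py chk7 70 130 170 70
```

```text
time: 6.63
position: [450.2, 345.6, -19.2]
ee_rot: [0.707, 0.708, 0.001, 0.0]
wrist_force: [1.2, 0.4, -0.5]
gripper_width: 42.7
time: 7.3
position: [450.2, 345.6, -19.2]
ee_rot: [0.707, 0.708, 0.001, 0.0]
wrist_force: [1.0, -0.7, -1.6]
gripper_width: 42.4
t7.40 pos [450.2 345.6 -19.2] jaw 0.1 w 42.7 F [-0.   0.5 -1. ] q [ 0.59  0.37  1.52 -0.    1.25  0.59] -> shift [-0.05 -0.11 -3.72] roll 0.1
```

View pics/chk7.png

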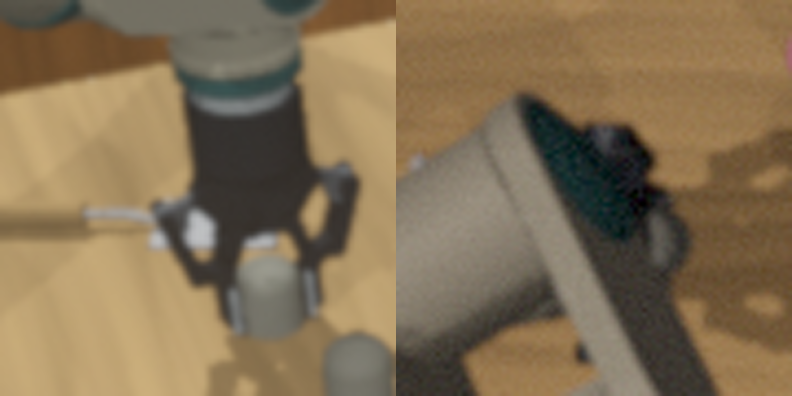

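Cast_1 is gripped, width 42.5 mm. Heights now follow from this grip: base at z=0 corresponds to reported −19.2. Lifting and carrying to pad d.

```bash
python3 -m handwheel '{"hand":[0.3,0.3,0.3,0.3,0.3,0.3,0.3,0.3],"translation":[[0,0,-0.5],[0,0,-1.5],[0,0,-3],[0,0,-5],[0,0,-7.5],[0,0,-10],[0,0,-12],[0,0,-12]],"roll":[0,0,0,0,0,0,0,0]}'; python3 look.py chk8 70 130 170 70; python3 -c "
from h import *
go(632,-198,100,-9)"
```

```text
time: 8.07
position: [452.2, 347.0, 107.4]
ee_rot: [0.707, 0.708, 0.006, 0.001]
wrist_force: [-0.0, 0.4, 0.7]
gripper_width: 42.6
t8.17 pos [450.4 345.7 101.9] jaw 0.1 w 42.5 F [-0.6  0.1 -1.9] q [ 0.59  0.23  1.43 -0.    1.48  0.59] -> shift [-0.1  -0.17  8.39] roll 0.1
t8.17 pos [450.4 345.7 101.9] jaw 0.1 w 42.5 F [-0.6  0.1 -1.9] q [ 0.59  0.23  1.43 -0.    1.48  0.59] -> shift [-54.4   18.08   0.13] roll 9.1
```

View pics/chk8.png

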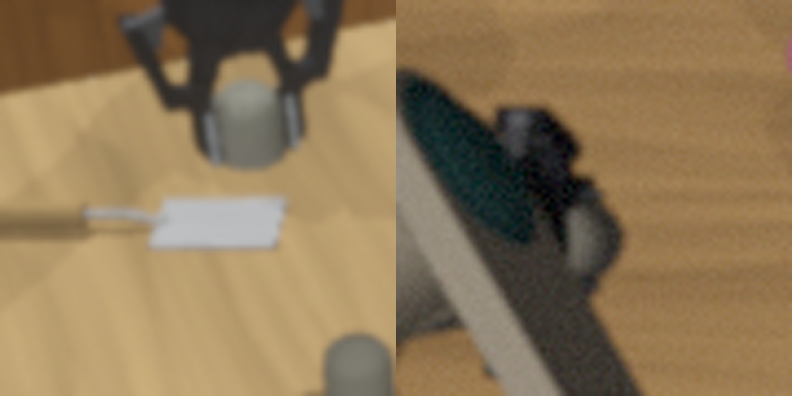

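```bash
python3 -m handwheel '{"hand":[0.3,0.3,0.3,0.3,0.3,0.3,0.3,0.3],"translation":[[-1.5,0.5,0],[-4.2,1.4,0],[-7.5,2.5,0],[-11,3.65,0],[-14.5,4.8,0],[-18,6,0],[-21.5,7.15,0],[-25,8.3,0]],"roll":[0,0,0,0,0,0,0,0]}'; python3 -m handwheel '{"hand":[0.3,0.3,0.3,0.3,0.3,0.3,0.3,0.3],"translation":[[-3.5,1.15,0],[-7,2.3,0],[-10.5,3.5,0],[-14,4.65,0],[-17.5,5.8,0],[-21,7,0],[-24,8,0],[-26.5,8.8,0]],"roll":[0,1,3,5,7,9,9,9]}'; python3 -c "
from h import *
go(632,-198,60,-9)"
```

```text
time: 8.83
position: [533.0, 94.0, 99.8]
ee_rot: [0.707, 0.708, 0.001, -0.0]
wrist_force: [0.1, -0.7, -0.8]
gripper_width: 42.8
time: 9.5
position: [620.7, -173.2, 96.8]
ee_rot: [0.76, 0.649, 0.0, -0.002]
wrist_force: [0.1, 0.9, -2.0]
gripper_width: 42.5
t9.50 pos [ 620.7 -173.2   96.8] jaw -9.0 w 42.5 F [ 0.1  0.9 -2. ] q [-0.33  0.45  1.17  0.    1.53 -0.17] -> shift [-2.29  1.52  3.67] roll 0.0
```

```bash
python3 -m handwheel '{"hand":[0.3,0.3,0.3,0.3,0.3,0.3,0.3,0.3],"translation":[[-1,0.7,0.5],[-2,1.4,1.5],[-2.3,1.5,2.5],[-2.3,1.5,3.5],[-2.3,1.5,4.5],[-2.3,1.5,5.5],[-2.3,1.5,5.7],[-2.3,1.5,5.7]],"roll":[0,0,0,0,0,0,0,0]}'; python3 look.py d1 190 290 110 285; python3 -c "
from h import *
go(632,-198,-3,-9)"
```

```text
time: 10.17
position: [631.1, -197.1, 38.5]
ee_rot: [0.76, 0.65, -0.0, -0.003]
wrist_force: [0.3, 0.2, -1.2]
gripper_width: 42.9
t10.27 pos [ 632.1 -197.7   40.4] jaw -9.0 w 42.6 F [-0.   0.4 -1.9] q [-0.36  0.55  1.15  0.    1.45 -0.2 ] -> shift [ 50.75 -26.54   2.42] roll -9.0
t10.27 pos [ 632.1 -197.7   40.4] jaw -9.0 w 42.6 F [-0.   0.4 -1.9] q [-0.36  0.55  1.15  0.    1.45 -0.2 ] -> shift [-0.04  0.01  4.34] roll 0.0
```

View pics/d1.png

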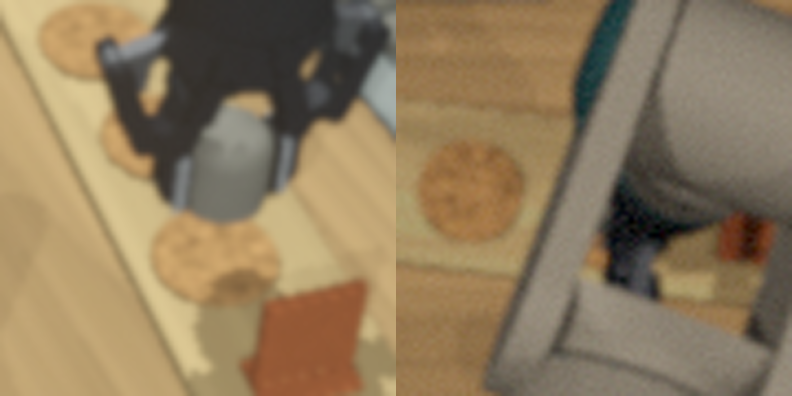

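```bash
python3 -c "
from h import *
S=env.grab_frame('side'); m,c,s=blob(grey(S['pixels']),(343,228)); y,x=np.nonzero(m); print(c,s)
for z in(50,55,60,65,70):
  p=[]
  for X in([632,-198,z],[632-22*.367,-198-22*.93,z]): p+=[((proj(S,X)-[290,190]+.5)*4.4).round(0)]
  print(z,p)
"
```

```text
[273.49223417 261.89247312] [263 241  22  44 837]
50 [array([220., 210.]), array([227., 244.])]
55 [array([221., 203.]), array([228., 236.])]
60 [array([222., 196.]), array([229., 229.])]
65 [array([223., 188.]), array([230., 222.])]
70 [array([224., 181.]), array([231., 214.])]
```

```bash
python3 -m handwheel '{"hand":[0.3,0.3,0.3,0.3,0.3,0.3,0.3,0.3],"translation":[[0,0,0.8],[0,0,1.6],[0,0,2.4],[0,0,3.1],[0,0,3.5],[0,0,3.7],[0,0,3.7],[0,0,3.7]],"roll":[0,0,0,0,0,0,0,0]}'; python3 look.py d2 190 290 110 285; python3 -c "
from h import *
go(632,-198,-3,-9)"
```

```text
time: 10.98
position: [632.3, -197.8, 3.9]
ee_rot: [0.76, 0.65, 0.0, -0.001]
wrist_force: [-0.5, -0.4, -0.9]
gripper_width: 42.9
t11.08 pos [ 632.6 -197.9    4.4] jaw -9.0 w 42.4 F [-0.  -0.1 -0.7] q [-0.36  0.58  1.18  0.    1.38 -0.2 ] -> shift [ 50.77 -26.61  -1.24] roll -9.0
t11.08 pos [ 632.6 -197.9    4.4] jaw -9.0 w 42.4 F [-0.  -0.1 -0.7] q [-0.36  0.58  1.18  0.    1.38 -0.2 ] -> shift [-0.02 -0.06  0.74] roll 0.0
```

View pics/d2.png

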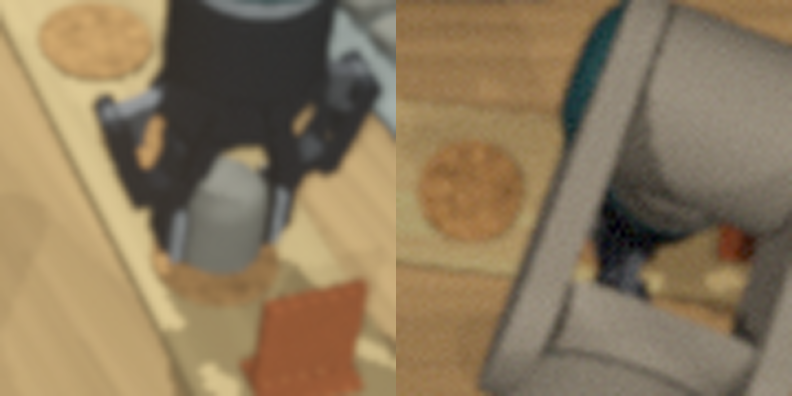

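```bash
python3 -m handwheel '{"hand":[0.3,0.3,0.3,0.3,0.3,0.3,0.3,0.3],"translation":[[0,0,0.1],[0,0,0.2],[0,0,0.3],[0,0,0.4],[0,0,0.5],[0,0,0.6],[0,0,0.7],[0,0,0.7]],"roll":[0,0,0,0,0,0,0,0]}'; python3 look.py d3 190 290 110 285
```

```text
time: 11.75
position: [632.4, -197.9, -3.0]
ee_rot: [0.76, 0.65, 0.001, -0.001]
wrist_force: [-0.2, 0.4, -0.8]
gripper_width: 42.5
t11.85 pos [ 632.5 -197.9   -2.7] jaw -9.0 w 42.6 F [ 0.1 -0.3 -1.5] q [-0.36  0.59  1.18  0.    1.37 -0.2 ] -> shift [ 50.77 -26.6   -1.95] roll -9.0
```

View pics/d3.png

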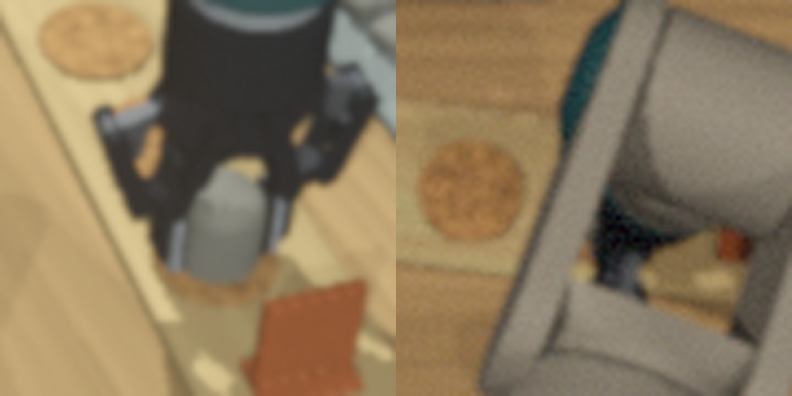

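```bash
python3 -m handwheel '{"hand":[0.3,0.3,0.3,0.3,0.3,0.3,0.3,0.3],"translation":[[0,0,0.05],[0,0,0.1],[0,0,0.15],[0,0,0.2],[0,0,0.25],[0,0,0.3],[0,0,0.3],[0,0,0.3]],"roll":[0,0,0,0,0,0,0,0]}'|grep -E 'pos|force'; python3 -m handwheel '{"hand":[0.3,0.3,0.3,0.3,0.3,0.3,0.3,0.3],"translation":[[0,0,0.05],[0,0,0.1],[0,0,0.15],[0,0,0.15],[0,0,0.15],[0,0,0.15],[0,0,0.15],[0,0,0.15]],"roll":[0,0,0,0,0,0,0,0]}'|grep -E 'pos|force'; python3 look.py d4 190 290 110 285
```

```text
position: [633.0, -198.0, -3.4]
wrist_force: [-6.2, 1.8, 11.2]
position: [633.5, -198.2, -3.4]
wrist_force: [-2.9, 1.3, 8.5]
t13.28 pos [ 633.5 -198.2   -3.4] jaw -9.0 w 42.9 F [-4.1  0.7  8.5] q [-0.36  0.59  1.18  0.    1.37 -0.2 ] -> shift [ 50.78 -26.69  -2.12] roll -9.0
```

View pics/d4.png

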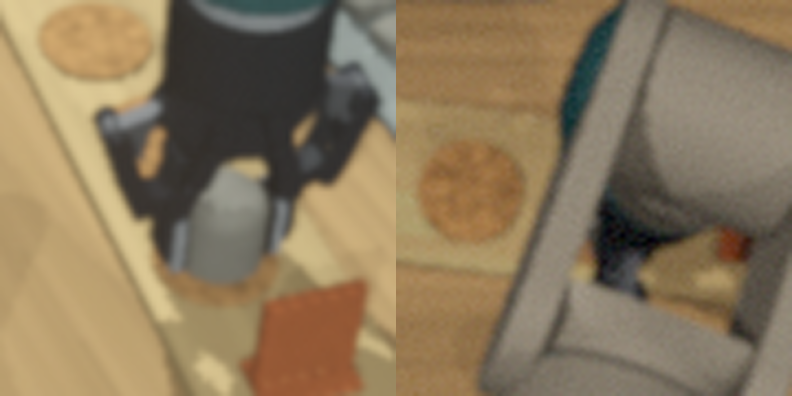

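Contact came at reported z=−3.4, against −3.2 predicted, so the z offset is constant. Releasing and rising.

```bash
python3 -m handwheel '{"hand":[0.3,0.5,0.8,0.8,0.8,0.8,0.8,0.8],"translation":[[0,0,0],[0,0,0],[0,0,0],[0,0,0],[0,0,0],[0,0,0],[0,0,-1],[0,0,-3]],"roll":[0,0,0,0,0,0,0,0]}'|grep -E 'pos|force|wid';python3 -m handwheel '{"hand":[0.8,0.8,0.8,0.9,1,1,1,1],"translation":[[0,0,-3],[0,0,-6],[0,0,-9],[-1,-3,-10],[-2,-6,-10],[-4,-9,-10],[-7,-12,-10],[-10,-15,-10]],"roll":[0,0,0,0,0,0,0,0]}'|grep -E 'pos|force';  python3 look.py d5 190 290 110 285; python3 -c "
from h import *
go(472,211,90,0)"
```

```text
position: [631.6, -197.6, 24.2]
wrist_force: [0.1, -0.0, -0.4]
gripper_width: 68.4
position: [468.1, -272.6, 125.5]
wrist_force: [0.4, -1.3, 0.1]
t14.72 pos [ 465.8 -275.4  125.5] jaw -9.3 w 85.6 F [-0.4  0.8  0.2] q [-0.6   0.14  1.48 -0.    1.52 -0.44] -> shift [ 60.95 -11.61  10.86] roll -9.3
t14.72 pos [ 465.8 -275.4  125.5] jaw -9.3 w 85.6 F [-0.4  0.8  0.2] q [-0.6   0.14  1.48 -0.    1.52 -0.44] -> shift [48.1  -7.21  3.63] roll -9.3
```

View pics/d5.png

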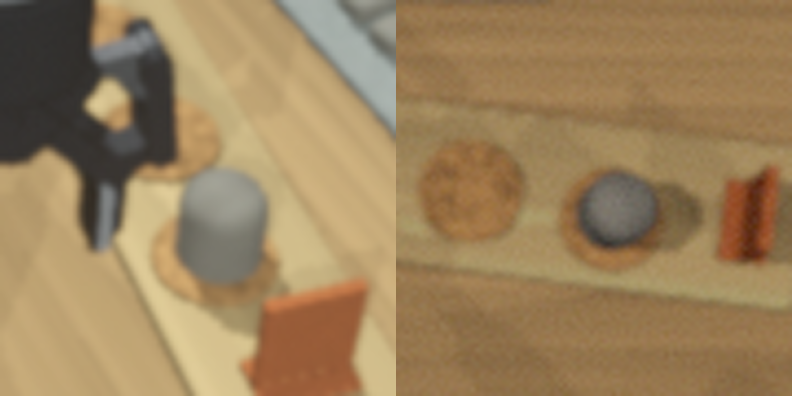

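```bash
cat > chk.py <<'E'
from h import *
import sys
# placed casting: centroid in both views
pt=eval(sys.argv[1]);ps=eval(sys.argv[2]);h=float(sys.argv[3])
T=env.grab_frame('top');S=env.grab_frame('side')
mt,ct,st=blob(grey(T['pixels']),pt);ms,cs,ss=blob(grey(S['pixels']),ps)
m,g=tri(T,ct,S,cs); print(ct.round(1),st,cs.round(1),ss,"tri",m.round(1),"gap %.1f"%g,"top@mid",plane(T,ct,16+h/2)[:2].round(1),"side@mid",plane(S,cs,16+h/2)[:2].round(1))
E
python3 chk.py '(335,157)' '(340,242)' 48
```

```text
[334.8 157.3] [327 150  17  16 217] [340.1 240.4] [331 228  20  26 449] tri [ 633.3 -198.3   39.9] gap 1.8 top@mid [ 632.5 -197.9] side@mid [ 634.1 -198.6]
```

Cast_1 sits at (633.3,−198.3), within 2 mm of the pad d centre. Now cast_2, the grey one at top (177,217), not pink.

```bash
python3 -m handwheel '{"hand":[1,1,1,1,1,1,1,1],"translation":[[2,-0.3,0],[5,-0.75,0],[9,-1.35,0],[13,-1.95,0],[17,-2.5,0],[21,-3.15,0],[25,-3.75,0],[29,-4.3,0]],"roll":[0,0,0,0,0,0,0,0]}'|grep pos; python3 -m handwheel '{"hand":[1,1,1,1,1,1,1,1],"translation":[[4,-0.6,0],[8,-1.2,0],[12,-1.8,0],[15,-2.2,0],[18,-2.7,0],[19.1,-2.9,0],[19.1,-2.9,0],[19.1,-2.9,0]],"roll":[0,0,-2,-5,-7,-9,-9,-9]}'|grep pos; python3 look.py e1 110 160 170 130; python3 -c "
from h import *
go(472,211,-8,0)
T=env.grab_frame('top');S=env.grab_frame('side'); print([np.round(v,1) for v in cast(T,S,(177,217),(211,158))])"
```

```text
position: [472.7, 23.3, 127.0]
position: [473.7, 217.1, 127.5]
t16.25 pos [474.  215.7 127.6] jaw -0.1 w 85.1 F [ 0.2  0.5 -0.5] q [0.35 0.08 1.54 0.   1.52 0.36] -> shift [12.9  -2.5  10.99] roll -0.1
t16.25 pos [474.  215.7 127.6] jaw -0.1 w 85.1 F [ 0.2  0.5 -0.5] q [0.35 0.08 1.54 0.   1.52 0.36] -> shift [-0.5  -0.19 13.56] roll -0.1
[array([471.4, 219.1]), np.float64(70.1), array([304.4, 291.8]), array([391.2, 245.4,  53.5]), np.float64(182.6), array([   60,   176,   150,   208, 14802], dtype=int32), array([204, 145,  16,  26, 353], dtype=int32)]
```

View pics/e1.png

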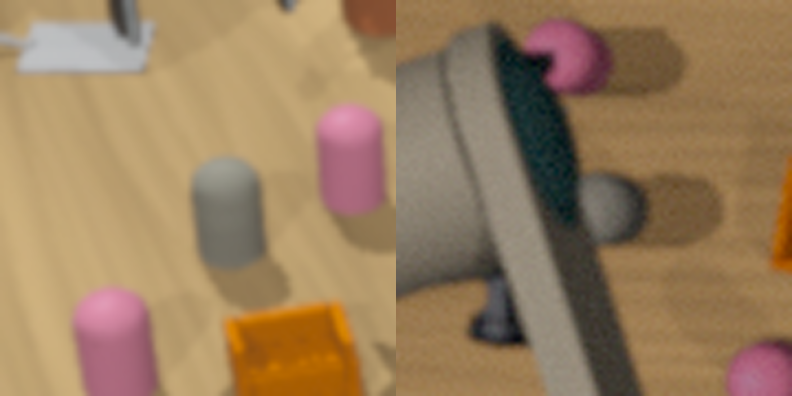

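The crop shows grey cast_2 at (228,215), with pink ones at (350,160) and (115,340). The farther pink is about 88 mm away along the jaw axis, so I'll descend with a narrower opening of 0.78.

```bash
python3 -m handwheel '{"hand":[0.78,0.78,0.78,0.78,0.78,0.78,0.78,0.78],"translation":[[-0.2,-0.1,0],[-0.5,-0.2,0.5],[-0.5,-0.2,2],[-0.5,-0.2,4],[-0.5,-0.2,6],[-0.5,-0.2,7],[-0.5,-0.2,7.5],[-0.5,-0.2,7.5]],"roll":[0,0,0,0,0,0,0,0]}'|grep -E 'pos|force'; python3 look.py e2 110 160 170 130; python3 -c "
from h import *
go(472,211,-8,0)"
```

```text
position: [471.5, 210.1, 51.7]
wrist_force: [0.8, 0.9, 0.5]
t17.12 pos [472.6 210.7  53.6] jaw -0.1 w 66.5 F [-0.3 -0.2  0.6] q [0.35 0.14 1.63 0.   1.37 0.35] -> shift [13.42 -2.39  3.6 ] roll -0.1
t17.12 pos [472.6 210.7  53.6] jaw -0.1 w 66.5 F [-0.3 -0.2  0.6] q [0.35 0.14 1.63 0.   1.37 0.35] -> shift [ 0.01 -0.07  6.16] roll -0.1
```

View pics/e2.png

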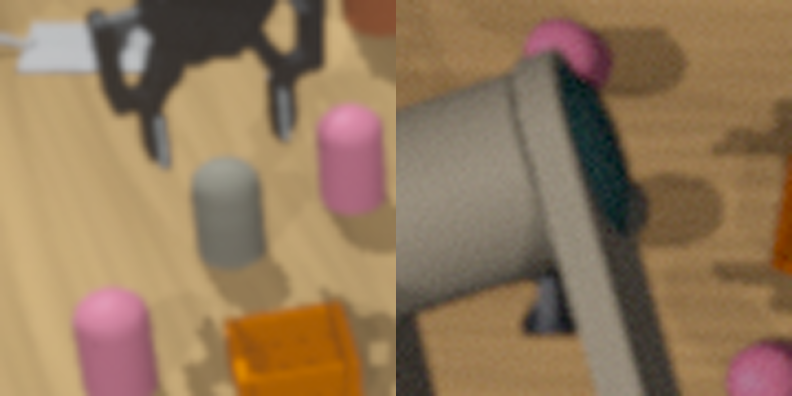

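Tips at (165,165) and (287,138) are centred on the casting at x≈226, so I'll descend the rest and close.

```bash
python3 -m handwheel '{"hand":[0.78,0.78,0.78,0.78,0.78,0.78,0.78,0.78],"translation":[[0,0,1],[0,0,2],[0,0,3],[0,0,4],[0,0,5],[0,0,5.8],[0,0,6.1],[0,0,6.1]],"roll":[0,0,0,0,0,0,0,0]}'|grep -E 'pos|force'; python3 -m handwheel '{"hand":[0.78,0.6,0.4,0.3,0.3,0.3,0.3,0.3],"translation":[[0,0,0],[0,0,0],[0,0,0],[0,0,0],[0,0,0],[0,0,0],[0,0,0],[0,0,0]],"roll":[0,0,0,0,0,0,0,0]}'|grep -E 'pos|force|wid'; python3 look.py e3 110 160 170 130; python3 -c "
from h import *
go(648,-113,110,-9)"
```

```text
position: [472.0, 210.6, -8.6]
wrist_force: [-0.1, -0.4, 1.1]
position: [472.6, 210.8, -7.8]
wrist_force: [-0.4, -0.9, 5.1]
gripper_width: 42.8
t18.55 pos [472.6 210.8  -7.8] jaw -0.1 w 42.7 F [-0.9 -0.6  6. ] q [0.35 0.23 1.67 0.   1.25 0.35] -> shift [13.42 -2.38 -2.54] roll -0.1
t18.55 pos [472.6 210.8  -7.8] jaw -0.1 w 42.7 F [-0.9 -0.6  6. ] q [0.35 0.23 1.67 0.   1.25 0.35] -> shift [-32.31  17.61 -11.87] roll 8.9
```

View pics/e3.png

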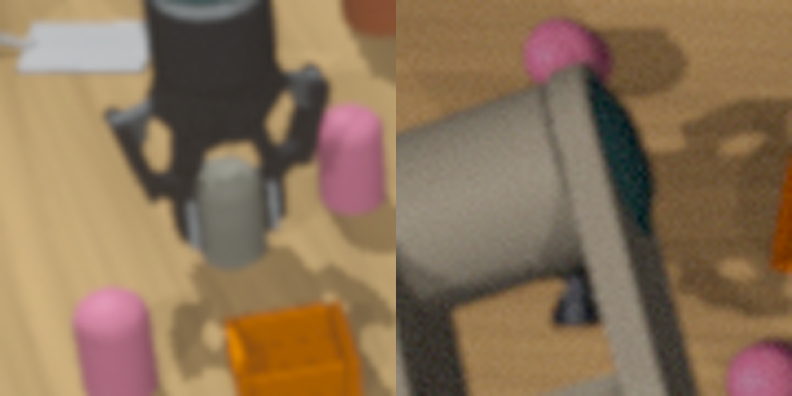

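Gripped, with base z=0 at reported −7.8. Lifting, then carrying to pad c (648,−113).

```bash
python3 -m handwheel '{"hand":[0.3,0.3,0.3,0.3,0.3,0.3,0.3,0.3],"translation":[[0,0,-0.5],[0,0,-1.5],[0,0,-3.5],[0,0,-6],[0,0,-9],[0,0,-11],[0,0,-11.8],[0,0,-11.8]],"roll":[0,0,0,0,0,0,0,0]}'|grep -E 'pos|force'; python3 -m handwheel '{"hand":[0.3,0.3,0.3,0.3,0.3,0.3,0.3,0.3],"translation":[[-1.5,0.8,0],[-4,2.2,0],[-7,3.8,0],[-10,5.5,0],[-13,7.1,0],[-16,8.7,0],[-19,10.4,0],[-22,12,0]],"roll":[0,0,0,0,0,0,0,0]}'|grep pos; python3 -c "
from h import *
go(648,-113,60,-9)"
```

```text
position: [473.5, 210.8, 112.5]
wrist_force: [0.3, -0.1, -2.5]
position: [592.5, -11.0, 109.4]
t19.88 pos [592.5 -11.  109.4] jaw -0.1 w 42.4 F [ 1.  -0.2 -1.7] q [-0.08  0.29  1.34  0.    1.51 -0.08] -> shift [-10.21   5.57   4.9 ] roll 8.9
```

```bash
python3 -m handwheel '{"hand":[0.3,0.3,0.3,0.3,0.3,0.3,0.3,0.3],"translation":[[-3,1.6,0],[-6,3.2,0],[-8.5,4.6,0.5],[-10.1,5.5,1.5],[-10.2,5.55,3],[-10.2,5.55,4.5],[-10.2,5.55,5],[-10.2,5.55,5]],"roll":[0,2,4,6,9,9,9,9]}'|grep -E 'pos|force'; python3 look.py e4 180 280 110 250; python3 -c "
from h import *
go(648,-113,8,-9)"
```

```text
position: [645.8, -112.3, 54.9]
wrist_force: [0.4, 0.0, -2.0]
t20.65 pos [ 647.6 -112.5   58.6] jaw -9.1 w 42.6 F [ 0.1 -0.2 -1.8] q [-0.23  0.51  1.16  0.    1.47 -0.07] -> shift [ 42.02 -26.82   4.3 ] roll -9.1
t20.65 pos [ 647.6 -112.5   58.6] jaw -9.1 w 42.6 F [ 0.1 -0.2 -1.8] q [-0.23  0.51  1.16  0.    1.47 -0.07] -> shift [-0.07  0.06  5.06] roll -0.1
```

View pics/e4.png

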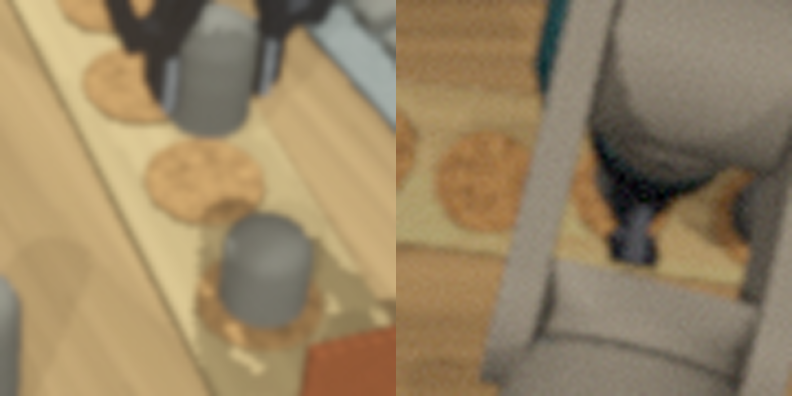

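Cast_2 hangs straight above pad c (205,180). Descending, then a slow touch-down.

```bash
python3 -m handwheel '{"hand":[0.3,0.3,0.3,0.3,0.3,0.3,0.3,0.3],"translation":[[0,0.05,0.8],[0,0.05,1.6],[0,0.05,2.6],[0,0.05,3.5],[0,0.05,4.2],[0,0.05,4.5],[0,0.05,4.7],[0,0.05,4.7]],"roll":[0,0,0,0,0,0,0,0]}'|grep -E 'pos|force'; python3 -m handwheel '{"hand":[0.3,0.3,0.3,0.3,0.3,0.3,0.3,0.3],"translation":[[0,0,0.06],[0,0,0.12],[0,0,0.18],[0,0,0.24],[0,0,0.3],[0,0,0.35],[0,0,0.4],[0,0,0.4]],"roll":[0,0,0,0,0,0,0,0]}'|grep -E 'pos|force'; python3 look.py e5 180 280 110 250
```

```text
position: [647.9, -112.3, 11.1]
wrist_force: [-0.4, 0.6, -2.2]
position: [648.1, -112.3, 8.2]
wrist_force: [-4.2, 0.5, 4.5]
t22.08 pos [ 648.  -112.3    8.2] jaw -9.1 w 42.8 F [-3.2  0.6  5.9] q [-0.23  0.57  1.19  0.    1.39 -0.07] -> shift [ 42.02 -26.88  -0.74] roll -9.1
```

View pics/e5.png

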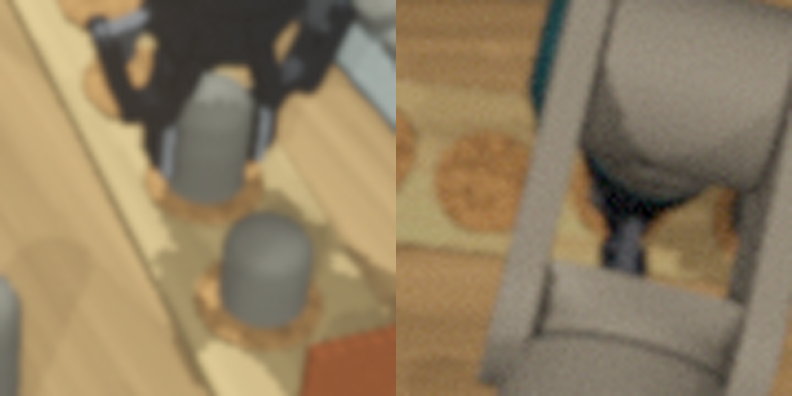

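Touched down at 8.2 as predicted, with about 7 N. Releasing, then heading for cast_3.

```bash
python3 -m handwheel '{"hand":[0.3,0.5,0.8,0.8,0.8,0.8,0.8,0.8],"translation":[[0,0,0],[0,0,0],[0,0,0],[0,0,0],[0,0,0],[0,0,0],[0,0,-1],[0,0,-3]],"roll":[0,0,0,0,0,0,0,0]}'|grep -E 'pos|force|wid';python3 -m handwheel '{"hand":[0.8,0.8,0.8,0.9,1,1,1,1],"translation":[[0,0,-3],[0,0,-6],[0,0,-9],[0.5,-3,-10],[1,-6,-10],[1.5,-9,-10],[1.5,-13,-10],[1.5,-16,-10]],"roll":[0,0,0,0,0,0,0,0]}'|grep -E 'pos|force';  python3 chk.py '(305,150)' '(328,213)' 64; python3 look.py e6 160 220 110 250 120; python3 -c "
from h import *
go(465,-67.5,5,0)"
```

```text
position: [646.3, -112.1, 35.9]
wrist_force: [-0.2, -0.0, 0.3]
gripper_width: 68.3
position: [489.3, -72.0, 137.7]
wrist_force: [-1.4, -1.5, 0.7]
[302.1 150.4] [294 142  17  18 231] [326.9 210.7] [318 196  19  30 480] tri [ 648.5 -111.9   47.7] gap 0.7 top@mid [ 648.2 -111.7] side@mid [ 648.7 -112.2]
t23.62 pos [491.5 -72.7 138.5] jaw -9.1 w 85.3 F [0.3 0.2 0.4] q [-0.22  0.01  1.59  0.    1.54 -0.07] -> shift [ 40.51 -10.74  12.3 ] roll -9.1
t23.62 pos [491.5 -72.7 138.5] jaw -9.1 w 85.3 F [0.3 0.2 0.4] q [-0.22  0.01  1.59  0.    1.54 -0.07] -> shift [ 0.03 -2.64 13.36] roll -9.1
```

View pics/e6.png

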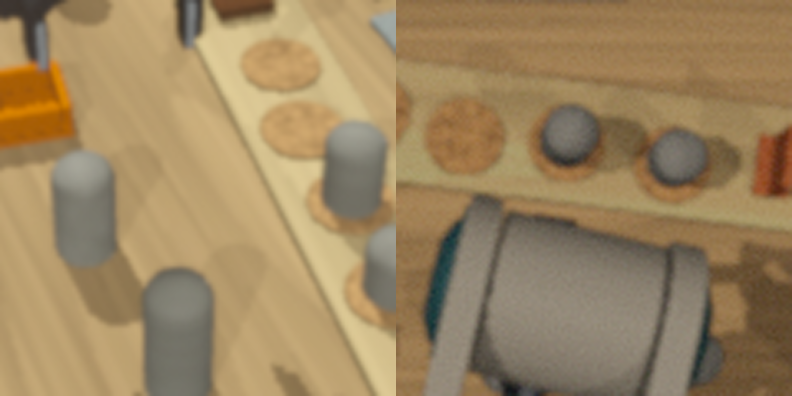

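```bash
python3 -m handwheel '{"hand":[1,1,1,1,1,1,1,1],"translation":[[0,-1,0],[0,-2.3,0.5],[0,-2.6,2],[0,-2.6,4],[0,-2.6,6],[0,-2.6,7],[0,-2.6,7],[0,-2.6,7]],"roll":[-2,-5,-9,-9,-9,-9,-9,-9]}'|grep -E 'pos|force'; python3 look.py f1 150 190 170 230;python3 -c "
from h import *
go(465,-67.5,5,0)"
```

```text
position: [466.3, -68.4, 69.0]
wrist_force: [0.6, -0.1, -0.1]
t24.38 pos [466.8 -68.5  70.1] jaw -0.1 w 85.6 F [ 0.1  0.3 -0.1] q [-0.23  0.    1.74  0.    1.4  -0.23] -> shift [41.32 -1.83  5.42] roll -0.1
t24.38 pos [466.8 -68.5  70.1] jaw -0.1 w 85.6 F [ 0.1  0.3 -0.1] q [-0.23  0.    1.74  0.    1.4  -0.23] -> shift [ 0.06 -0.17  6.51] roll -0.1
```

View pics/f1.png

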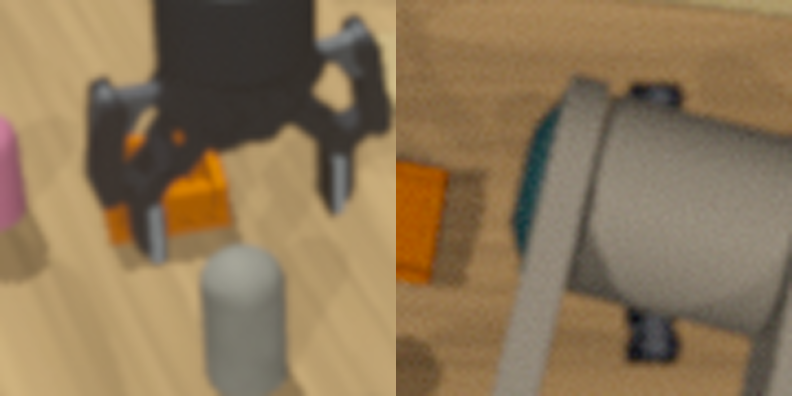

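Tips at (155,260) and (335,210) straddle the casting (243,320). Descending and gripping.

```bash
python3 -m handwheel '{"hand":[1,1,1,1,1,1,1,1],"translation":[[0.05,-0.15,1],[0.05,-0.15,2],[0.05,-0.15,3],[0.05,-0.15,4],[0.05,-0.15,5],[0.05,-0.15,6],[0.05,-0.15,6.5],[0.05,-0.15,6.5]],"roll":[0,0,0,0,0,0,0,0]}'|grep -E 'pos|force'; python3 -m handwheel '{"hand":[0.9,0.7,0.5,0.3,0.3,0.3,0.3,0.3],"translation":[[0,0,0],[0,0,0],[0,0,0],[0,0,0],[0,0,0],[0,0,0],[0,0,0],[0,0,0]],"roll":[0,0,0,0,0,0,0,0]}'|grep -E 'pos|force|wid'; python3 look.py f2 150 190 170 230; python3 -c "
from h import *
go(652.5,-30,120,-9)"
```

```text
position: [464.2, -67.4, 3.3]
wrist_force: [0.4, 1.0, -0.0]
position: [464.8, -67.5, 4.1]
wrist_force: [-0.7, 0.4, 6.2]
gripper_width: 42.9
t25.82 pos [464.8 -67.5   4.1] jaw -0.1 w 42.8 F [0.6 0.1 5.5] q [-0.23  0.09  1.8   0.    1.26 -0.23] -> shift [41.26 -1.64 -1.16] roll -0.1
t25.82 pos [464.8 -67.5   4.1] jaw -0.1 w 42.8 F [0.6 0.1 5.5] q [-0.23  0.09  1.8   0.    1.26 -0.23] -> shift [  3.84  18.73 -11.62] roll 8.9
```

View pics/f2.png

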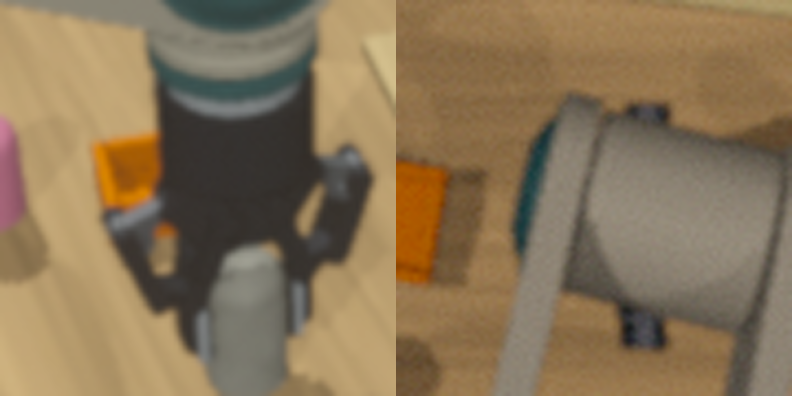

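```bash
python3 -m handwheel '{"hand":[0.3,0.3,0.3,0.3,0.3,0.3,0.3,0.3],"translation":[[0,0,-0.5],[0,0,-1.5],[0,0,-3.5],[0,0,-6],[0,0,-9],[0,0,-11],[0,0,-11.6],[0,0,-11.6]],"roll":[0,0,0,0,0,0,0,0]}'|grep -E 'pos|force'; python3 -m handwheel '{"hand":[0.3,0.3,0.3,0.3,0.3,0.3,0.3,0.3],"translation":[[0.2,1,0],[0.8,4,0],[1.5,7.2,0],[2.2,10.5,0],[2.8,13.5,0],[3.4,16.5,0],[3.84,18.7,0],[3.84,18.7,0]],"roll":[0,0,0,2,4,6,9,9]}'|grep pos; python3 -c "
from h import *
go(652.5,-30,70,-9)"
```

```text
position: [465.9, -68.3, 121.9]
wrist_force: [0.9, -0.4, -2.0]
position: [654.1, -29.1, 117.5]
t27.15 pos [654.1 -29.1 117.5] jaw -9.2 w 42.6 F [ 0.1  0.4 -1.7] q [-0.1   0.47  1.1   0.01  1.58  0.06] -> shift [-0.14 -0.12  4.75] roll -0.2
```

```bash
python3 -m handwheel '{"hand":[0.3,0.3,0.3,0.3,0.3,0.3,0.3,0.3],"translation":[[0,0,0.8],[0,0,2],[0,0,3.3],[0,0,4.6],[0,0,5.4],[0,0,5.7],[0,0,5.7],[0,0,5.7]],"roll":[0,0,0,0,0,0,0,0]}'|grep -E 'pos|force'; python3 look.py f3 160 270 110 225; python3 -c "
from h import *
go(652.5,-30,20,-9)"
```

```text
position: [654.1, -28.8, 61.1]
wrist_force: [-0.2, -0.0, -1.8]
t27.92 pos [654.5 -28.8  61.7] jaw -9.2 w 42.8 F [ 0.9 -0.4 -1.8] q [-0.1   0.51  1.16  0.01  1.48  0.06] -> shift [ 33.61 -26.22   4.63] roll -9.2
t27.92 pos [654.5 -28.8  61.7] jaw -9.2 w 42.8 F [ 0.9 -0.4 -1.8] q [-0.1   0.51  1.16  0.01  1.48  0.06] -> shift [-0.17 -0.16  4.17] roll -0.2
```

View pics/f3.png

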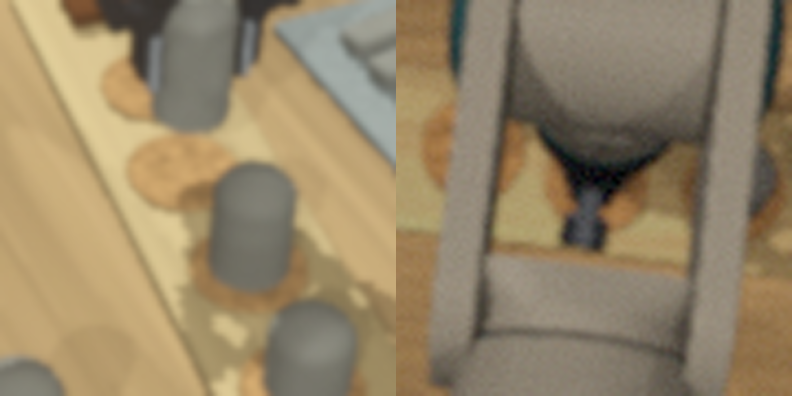

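```bash
python3 -m handwheel '{"hand":[0.3,0.3,0.3,0.3,0.3,0.3,0.3,0.3],"translation":[[-0.1,-0.1,0.7],[-0.17,-0.17,1.5],[-0.17,-0.17,2.3],[-0.17,-0.17,3],[-0.17,-0.17,3.5],[-0.17,-0.17,3.7],[-0.17,-0.17,3.8],[-0.17,-0.17,3.8]],"roll":[0,0,0,0,0,0,0,0]}'|grep -E 'pos|force'; python3 -m handwheel '{"hand":[0.3,0.3,0.3,0.3,0.3,0.3,0.3,0.3],"translation":[[0,0,0.06],[0,0,0.12],[0,0,0.18],[0,0,0.24],[0,0,0.3],[0,0,0.35],[0,0,0.4],[0,0,0.4]],"roll":[0,0,0,0,0,0,0,0]}'|grep -E 'pos|force'; python3 look.py f4 160 270 110 225
```

```text
position: [652.4, -30.0, 23.6]
wrist_force: [0.5, 0.4, -0.9]
position: [652.5, -30.0, 20.2]
wrist_force: [-2.8, 0.7, 3.1]
t29.35 pos [652.5 -30.   20.2] jaw -9.2 w 42.7 F [-3.2  0.1  3.4] q [-0.1   0.54  1.2   0.01  1.4   0.05] -> shift [ 33.78 -26.06   0.46] roll -9.2
```

View pics/f4.png

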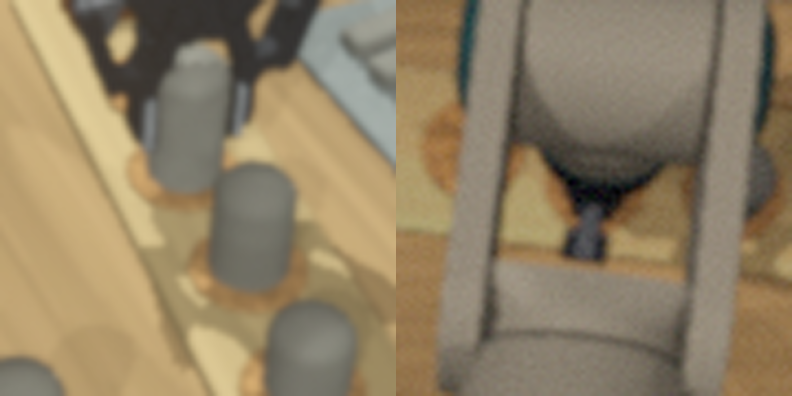

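Contact at 20.2 as predicted. Releasing and rising.

```bash
python3 -m handwheel '{"hand":[0.3,0.5,0.8,0.8,0.8,0.8,0.8,0.8],"translation":[[0,0,0],[0,0,0],[0,0,0],[0,0,0],[0,0,0],[0,0,0],[0,0,-1],[0,0,-3]],"roll":[0,0,0,0,0,0,0,0]}'|grep -E 'pos|force|wid';python3 -m handwheel '{"hand":[0.8,0.8,0.8,0.9,1,1,1,1],"translation":[[0,0,-3],[0,0,-6],[0,0,-9],[0,-3,-10],[-2,-6,-10],[-5,-9,-10],[-8,-12,-10],[-11,-14,-10]],"roll":[0,0,0,0,0,0,0,0]}'|grep -E 'pos|force';  python3 chk.py '(272,147)' '(312,187)' 80; python3 look.py f5 140 220 110 230 120; python3 -c "
from h import *
go(474.5,-205,16,0)"
```

```text
position: [650.8, -30.0, 47.9]
wrist_force: [0.3, 0.1, -0.8]
gripper_width: 68.3
position: [493.9, -117.1, 149.5]
wrist_force: [0.5, -0.7, 0.6]
[270.5 147.5] [263 139  16  18 243] [319.3 197.9] [ 304  170   33   56 1025] tri [666.6 -32.8  15.6] gap 12.6 top@mid [653.3 -29.7] side@mid [648.7 -74.1]
t30.88 pos [ 495.9 -117.5  149.8] jaw -9.3 w 85.4 F [ 0.4 -0.2  0.5] q [-0.31  0.04  1.54  0.    1.57 -0.15] -> shift [ 44.83 -11.98  13.47] roll -9.3
t30.88 pos [ 495.9 -117.5  149.8] jaw -9.3 w 85.4 F [ 0.4 -0.2  0.5] q [-0.31  0.04  1.54  0.    1.57 -0.15] -> shift [-9.04 -0.61 13.34] roll -9.3
```

View pics/f5.png

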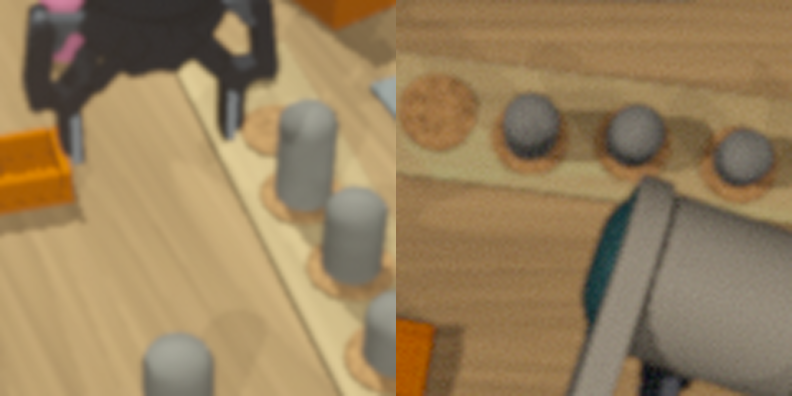

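Cast_3 from the top view is (653.3,−29.7), within 1 mm of the pad b centre. The side blob merged with its neighbour, so I ignore it. On to cast_4.

```bash
python3 -m handwheel '{"hand":[1,1,1,1,1,1,1,1],"translation":[[-2,-0.1,0],[-5,-0.4,0],[-8,-0.6,0],[-9,-0.6,1],[-9,-0.6,3],[-9,-0.6,5],[-9,-0.6,6],[-9,-0.6,6]],"roll":[-2,-5,-9,-9,-9,-9,-9,-9]}'|grep -E 'pos|force'; python3 look.py g1 180 210 170 280;python3 -c "
from h import *
go(474.5,-205,16,0)"
```

```text
position: [474.3, -203.5, 86.5]
wrist_force: [-0.4, 0.3, -0.5]
t31.65 pos [ 475.7 -204.4   89.8] jaw -0.2 w 85.4 F [ 0.7  0.5 -0.6] q [-0.48  0.11  1.58  0.    1.45 -0.48] -> shift [54.89 -2.84  7.51] roll -0.2
t31.65 pos [ 475.7 -204.4   89.8] jaw -0.2 w 85.4 F [ 0.7  0.5 -0.6] q [-0.48  0.11  1.58  0.    1.45 -0.48] -> shift [-0.1  -0.08  7.38] roll -0.2
```

View pics/g1.png

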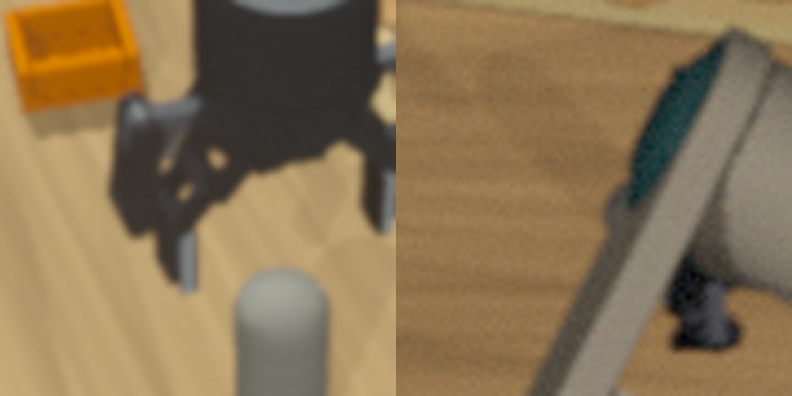

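Left tip at (187,290), right at (380,230), with casting centre x≈282 midway between them. Descending and gripping.

```bash
python3 -m handwheel '{"hand":[1,1,1,1,1,1,1,1],"translation":[[-0.1,-0.1,1],[-0.1,-0.1,2],[-0.1,-0.1,3],[-0.1,-0.1,4],[-0.1,-0.1,5],[-0.1,-0.1,6],[-0.1,-0.1,7],[-0.1,-0.1,7.3]],"roll":[0,0,0,0,0,0,0,0]}'|grep -E 'pos|force'; python3 -m handwheel '{"hand":[0.9,0.7,0.5,0.3,0.3,0.3,0.3,0.3],"translation":[[0,0,0],[0,0,0],[0,0,0],[0,0,0],[0,0,0],[0,0,0],[0,0,0],[0,0,0]],"roll":[0,0,0,0,0,0,0,0]}'|grep -E 'pos|force|wid'; python3 look.py g2 190 220 170 280; python3 -c "
from h import *
go(672,45.5,130,-9)"
```

```text
position: [473.3, -204.5, 14.5]
wrist_force: [0.3, -0.6, -0.6]
position: [474.0, -204.9, 15.5]
wrist_force: [0.7, -0.1, 5.4]
gripper_width: 42.5
t33.08 pos [ 474.  -204.9   15.5] jaw -0.2 w 42.9 F [-0.9 -0.5  5.9] q [-0.48  0.2   1.65  0.    1.3  -0.48] -> shift [54.98 -2.72  0.11] roll -0.2
t33.08 pos [ 474.  -204.9   15.5] jaw -0.2 w 42.9 F [-0.9 -0.5  5.9] q [-0.48  0.2   1.65  0.    1.3  -0.48] -> shift [ 25.19  19.63 -11.42] roll 8.8
```

View pics/g2.png

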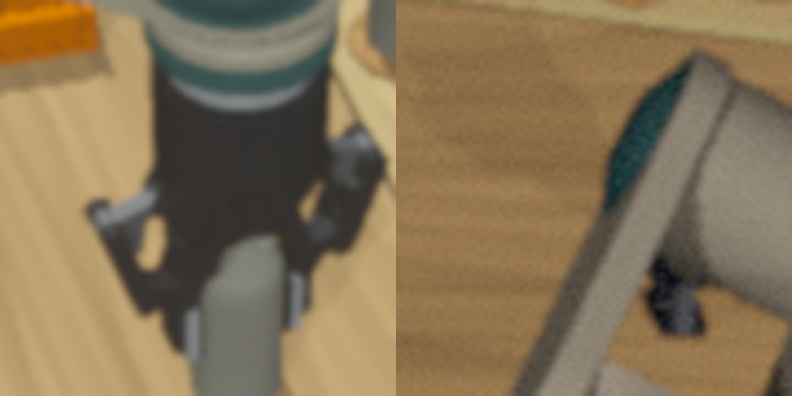

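```bash
python3 -m handwheel '{"hand":[0.3,0.3,0.3,0.3,0.3,0.3,0.3,0.3],"translation":[[0,0,-0.5],[0,0,-1.5],[0,0,-3.5],[0,0,-6],[0,0,-9],[0,0,-11.5],[0,0,-12.5],[0,0,-12.5]],"roll":[0,0,0,0,0,0,0,0]}'|grep -E 'pos|force'; python3 -m handwheel '{"hand":[0.3,0.3,0.3,0.3,0.3,0.3,0.3,0.3],"translation":[[1.5,0.5,0],[4.5,1.5,0],[8,2.5,0],[11.5,4,0],[15,6.5,0],[18,9,0],[20.5,11.5,0],[23,14,0]],"roll":[0,0,0,0,0,0,0,0]}'|grep pos; python3 -c "
from h import *
go(672,45.5,130,-9)"
```

```text
position: [475.9, -206.2, 143.4]
wrist_force: [0.1, 1.0, -3.2]
position: [616.6, 25.2, 141.0]
t34.42 pos [616.6  25.2 141. ] jaw -0.2 w 43.1 F [ 0.8 -1.  -2.7] q [-0.02  0.35  1.21  0.    1.59 -0.02] -> shift [2.04 5.54 1.08] roll 8.8
```

```bash
python3 -m handwheel '{"hand":[0.3,0.3,0.3,0.3,0.3,0.3,0.3,0.3],"translation":[[1,2,0],[1.8,4,0],[2.05,5.5,0.5],[2.05,5.5,2],[2.05,5.5,4],[2.05,5.5,6],[2.05,5.5,6.5],[2.05,5.5,6.5]],"roll":[2,5,9,9,9,9,9,9]}'|grep -E 'pos|force'; python3 look.py g3 130 250 110 200; python3 -c "
from h import *
go(672,45.5,31.5,-9)"
```

```text
position: [668.8, 45.7, 71.0]
wrist_force: [0.0, -0.5, -3.2]
t35.18 pos [671.1  45.8  75.7] jaw -9.2 w 42.7 F [-0.5 -0.2 -2.4] q [0.01 0.55 1.08 0.   1.52 0.17] -> shift [ 25.98 -26.66   6.04] roll -9.2
t35.18 pos [671.1  45.8  75.7] jaw -9.2 w 42.7 F [-0.5 -0.2 -2.4] q [0.01 0.55 1.08 0.   1.52 0.17] -> shift [-0.02  0.12  4.42] roll -0.2
```

View pics/g3.png

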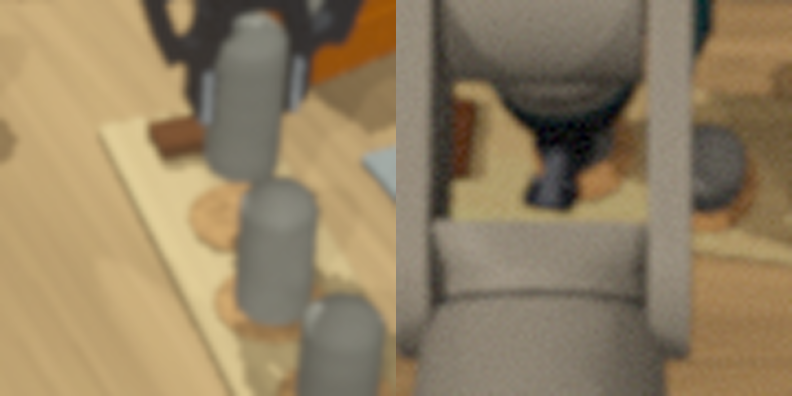

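```bash
python3 -m handwheel '{"hand":[0.3,0.3,0.3,0.3,0.3,0.3,0.3,0.3],"translation":[[0,0.05,0.7],[0,0.1,1.5],[0,0.1,2.3],[0,0.1,3.1],[0,0.1,3.7],[0,0.1,4],[0,0.1,4.1],[0,0.1,4.1]],"roll":[0,0,0,0,0,0,0,0]}'|grep -E 'pos|force'; python3 -m handwheel '{"hand":[0.3,0.3,0.3,0.3,0.3,0.3,0.3,0.3],"translation":[[0,0,0.06],[0,0,0.12],[0,0,0.18],[0,0,0.24],[0,0,0.3],[0,0,0.35],[0,0,0.4],[0,0,0.4]],"roll":[0,0,0,0,0,0,0,0]}'|grep -E 'pos|force'; python3 look.py g4 130 250 110 200
```

```text
position: [671.7, 45.7, 34.3]
wrist_force: [0.5, -0.0, -3.0]
position: [671.9, 45.7, 31.6]
wrist_force: [-4.5, 0.1, 5.5]
t36.62 pos [671.9  45.7  31.6] jaw -9.2 w 42.9 F [-5.2 -0.7  5.3] q [0.01 0.59 1.11 0.   1.45 0.17] -> shift [ 25.98 -26.76   1.62] roll -9.2
```

View pics/g4.png

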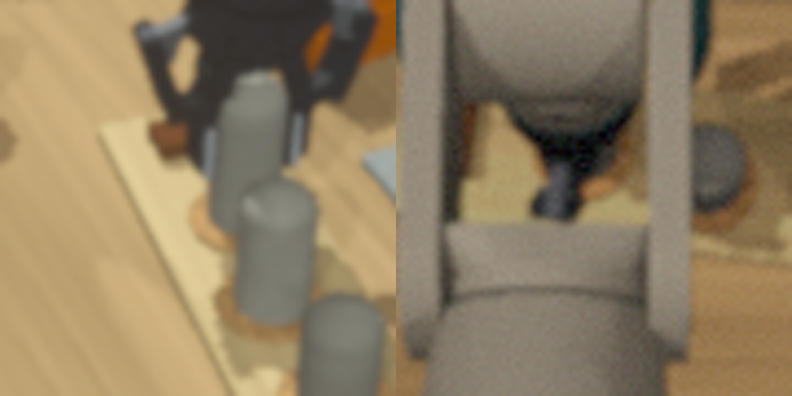

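Seated at 31.6, as predicted. Releasing and retreating clear.

```bash
python3 -m handwheel '{"hand":[0.3,0.5,0.8,0.8,0.8,0.8,0.8,0.8],"translation":[[0,0,0],[0,0,0],[0,0,0],[0,0,0],[0,0,0],[0,0,0],[0,0,-1],[0,0,-3]],"roll":[0,0,0,0,0,0,0,0]}'|grep -E 'pos|force|wid';python3 -m handwheel '{"hand":[0.8,0.8,0.8,0.9,1,1,1,1],"translation":[[0,0,-3],[0,0,-6],[0,0,-9],[2,-3,-10],[5,-6,-10],[8,-9,-10],[12,-12,-10],[15,-15,-10]],"roll":[0,0,0,0,0,0,0,0]}'|grep -E 'pos|force'; python3 -m handwheel '{"hand":[1,1,1,1,1,1,1,1],"translation":[[2,-0.5,0],[4,-1,0],[6,-1.5,0],[6,-1.5,0],[6,-1.5,0],[6,-1.5,0],[6,-1.5,0],[6,-1.5,0]],"roll":[0,0,0,0,0,0,0,0]}'|grep -E 'pos|force'; for a in "'(333,157)' 48" ; do :; done
python3 - <<'E'
from h import *
T=env.grab_frame('top');S=env.grab_frame('side')
for p,h,pad in[((335,157),48,(631.7,-198)),((302,150),64,(648,-113)),((270,147),80,(652.5,-30)),((242,138),96,(672,45.5))]:
    m,c,s=blob(grey(T['pixels']),p); X=plane(T,c,16+h/2)[:2]; print(c.round(1),s,X.round(1),(X-pad).round(1))
cv2.imwrite('pics/fin.png',np.hstack([cv2.resize(f['pixels'][p:p+w,q:q+w],(396,396),interpolation=2) for f,p,q,w in((S,120,240,150),(T,60,210,180))]))
E
```

```text
position: [670.4, 45.6, 59.2]
wrist_force: [1.5, 0.9, -0.5]
gripper_width: 68.0
position: [552.5, 210.0, 162.5]
wrist_force: [0.1, 0.6, -0.2]
position: [547.6, 270.6, 163.1]
wrist_force: [-0.1, -0.6, -0.9]
[335.  157.3] [327 150  17  16 218] [ 632.5 -198.3] [ 0.8 -0.3]
[302.  150.2] [294 142  17  17 233] [ 648.7 -111.6] [0.7 1.4]
[270.4 147.1] [263 138  16  19 256] [654.3 -29.3] [1.8 0.7]
[241.  138.8] [233 129  17  21 280] [673.4  46.1] [1.4 0.6]
```

View pics/fin.png

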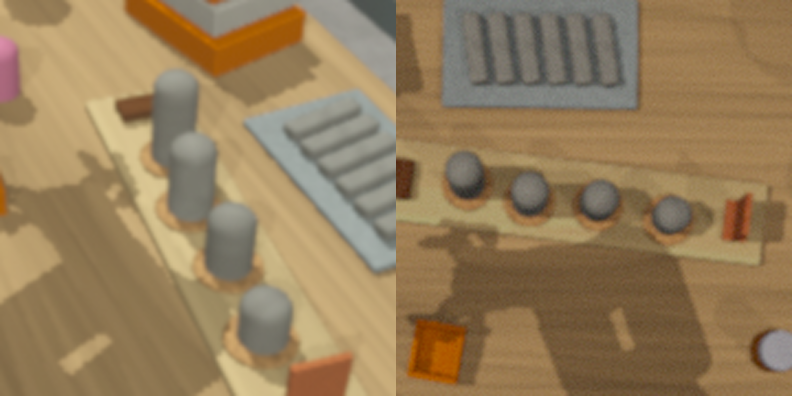

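All four stand upright, rising from the tile to the far end and centred within about 2 mm. The arm is clear, so I'll hand in.

```bash
python3 -c "
from h import *
print(env.close_job())"
```

```text
the job is handed in; nothing more can be done
None
```

The four grey castings now stand upright on the cork pads, shortest to tallest starting from the tile: cast_1 on pad d, cast_2 on c, cast_3 on b, cast_4 on a. Each was lowered slowly until light contact (about 3–11 N at the wrist) and then released. I gripped neither pink look-alike, and the job was handed in at about 39 s.

**Last checks:** The final top view puts every casting within about 2 mm of its pad centre. Both final views show all four upright and the gripper well clear of them.

**Disagreements along the way:**
- **Tool height:** The reported height read about 30 mm lower than the cameras showed. I used heights relative to each grip instead, and every touch-down came within 0.3 mm of that prediction.
- **Initial side-view positions:** The base positions from side-view edges alone were 3–9 mm off the two-view ones along y, so I used the two-view ones.
- **Side-view fits that failed:** The side-view fit of pad d was spoiled by the tile. For cast_3 the side view merged it with its neighbour, so I relied on the top view for both.
- **cast_4's final position:** It was checked by number in the top view only.

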